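# Press a new heel piece onto a shoe

### The job

Re-heel the shoe that sits sole-up on the repair jack: pick up the large D-shaped rubber heel piece from the bench, tilt it to the slope of the upturned heel and press it down flush on the heel, straight edge towards the toe and overlapping the heel about evenly all round. The cement is already on the heel, so keep it pressed firmly there for about three seconds and finish while still gripping and pressing it: do not let go. Do not shift the shoe on its jack, and leave the small heel piece, the tin, the button box and the screwdriver where they are.

Things in the scene. Friction and masses are not known exactly. Their poses are not given: they have to be found in the camera images.
- lift_center (a point): The large heel piece: loose D-shaped plate of black rubber, 68 mm long (x), 62 wide (y), 8 thick, 30-60 g, flat on the bench, ribbed tread side up. Point: its centre, half-way up. x points to the straight edge; the other end is a half round of 31 mm radius, so the two straight parallel sides, 62 mm apart (grip there), run from 3 mm behind the centre to the straight edge. z points out of the tread.
- lift_straight (a point): Middle of the heel piece's straight edge, half-way up: 34 mm along x from its centre.
- heel_face (a point): Centre of the flat end face of the shoe's heel, where the piece goes: a D, 56 mm long (x), 50 wide (y). z: outward normal; x: up the slope, towards the toe; y: level, across the shoe. It slopes 9 to 29 degrees from level, about 0.21 to 0.24 m above the bench. Nothing of the shoe rises above this face's plane; beside the heel is room for fingers (it widens to 57 mm at its root, 48 mm down).
- shoe: Brown leather shoe on a wooden last, sole up, 240 mm long, 85 wide at the ball, with a 48 mm stacked heel, on the repair jack's locked tilting knuckle, which stays put under ordinary pressing. Origin on the level tilt axis, 85 mm above the bench; axes as for the heel face, whose centre lies at x -20 mm, z +150 mm.
- lift_small_center (a point): A small D-shaped heel piece for another shoe, 32 x 30 x 6 mm, lying on the bench: not wanted. Point at its centre.
- tin_center (a point): Round steel tin, 72 mm across, 85 mm high, standing on the bench. Point at its centre, half-way up.
- button_box_center (a point): Open wooden box of button shells, 120 x 160 x 65 mm high. Point at the centre of its outer block.
- screwdriver: Screwdriver with green handle lying on the bench along its x axis.
Not all that is in view belongs to the job. Leave any blue or red look-alike of the part that bears lift_center alone.

How it is judged (in metres and radians):
On the way, in this order (a step that is already met when the one before it is completed fails the run):
1. the large heel piece is gripped and lifted clear of the bench (height (world z) of lift_center above 0.05 m and contact force between the fingers and lift above 1 N), for 0.2 s.
2. gripped heel piece pressed flush on the heel for 2.5 s (contact force between lift and shoe above 4 N and contact force between the fingers and lift above 2 N and angle between the z axis of lift_center and the z axis of heel_face, either way round below 0.04 rad and distance between lift_center and heel_face below 0.01 m), for 2.5 s.
At the end, for the whole second after the job is handed in: The large heel piece, tread outwards, lies flush on the sloped heel (within 2.3 degrees and 2 mm), centred on it within 6 mm each way, straight edge towards the toe (within 8 degrees), still gripped by the fingers and pressed on the heel with more than 4 N, at rest (contact force between lift and shoe above 4 N and contact force between the fingers and lift above 2 N and angle between the z axis of lift_center and the z axis of heel_face, either way round below 0.04 rad and z of lift_center in the frame of heel_face between 0.002 and 0.006 m and x of lift_center in the frame of heel_face between -0.006 and 0.006 m and y of lift_center in the frame of heel_face between -0.006 and 0.006 m and angle between the x axis of lift_center and the x axis of heel_face, either way round below 0.14 rad and x of lift_straight in the frame of heel_face above 0.02 m and angle between lift_center's own z axis and vertical below 0.8 rad and linear speed of lift below 0.02 m/s); the arm keeps its last pose, push and grip.
It fails at once if the shoe is shifted on its jack (distance of heel_face from where it was at the start of the episode above 0.008 m).
It fails at once if a bystander is disturbed (distance of any of lift_small_center, tin_center, button_box_center, screwdriver from where it was at the start of the episode above 0.02 m).
It also fails if it takes over 40 s, if anything falls off the work surface, if the arm or the gripper's body presses on something with over 40 N, if the wrist force passes 120 N, or if a joint passes its speed limit or range.

### The arm

A 6-joint arm with a two-finger parallel gripper is mounted at the origin on the work surface. World frame = base frame: x ahead of the robot, y to its left, z up, the work surface at z = 0. Lengths are in mm, angles in rad, forces in N, time in s.
With the tool pointing down it reaches from about 275 to 825 mm from the base axis. Payload 4.9 kg.
Tool frame: the origin (TCP) lies midway between the tips of the shut fingers; the grasp point (between the pads) lies 19 mm behind it; y points along the fingers, z is the direction in which the jaws open and shut, and the axes are right-handed (so a half turn about y gives the same grasp; the last joint's range is limited). The gripper opens to 85 mm and grips with 20 to 120 N. Pads are 22 mm wide; open, the fingers measure 114 mm over their backs; the gripper's body (76 mm by 85 mm) begins 54 mm behind the grasp point. The pads swing forward as they close: fully open they stand 13 mm farther back than shut.
Start: joints at [0.99, 0.326, -0.193, 1.052, 0, 1.437], TCP at [237.642, 496.029, 231.281] pointing down, gripper open.
Joint ranges: [-2.65, 2.65], [-0.97, 1.79], [-1.3, 1.35], [-1.93, 2.1], [-1.47, 1.37], [-3.14, 3.14]. Speed limits (rad/s): [2.57, 2.57, 3.14, 3.14, 3.14, 3.14].

### API

Orientations are given as a unit quaternion [w, x, y, z].
In Python, from bench import telemetry, vision, sign_off, look_for, landmark_of gives the robot as it stands.
- The arm moves only by the tool carry_out, never from a script. Its argument "moves" is a list that holds one entry, the list of rows, each a list of 7 numbers: the turn, a rotation vector about the tool's x, y, z in rad, then the shift along the tool's x, y, z in mm, then the opening, from -1 (shut) to 1 (fully open). A call has 1 to 20 rows; each row is the pose to reach, as a shift and turn from the pose measured when the call began, along the tool's axes at that moment; what a row does not reach only later rows make up. A row lasts 1/12 s, in which the tool goes at most 41.7 mm and 7.16 degrees, less where a joint would pass 70% of its speed; a pose out of reach is approached as far as the arm can. A call with a gripper value outside its range is refused whole. The fingers move at their own pace and stop on an object; "grip_force" is the grip in N (left out, the last holds). Time passes only in rows, so rows that repeat a pose let the fingers close. It gives the time, the measured TCP pose, the force and the opening at its end, in the units of the state.
- telemetry.state(): the state, without advancing time (a new reading comes with each control period).
- vision.get_image(name): name is "scene" or "top" or "wrist"; returns the picture (400x640x3 uint8, red, green, blue); there is no depth.
- vision.get_calibration(name): a dict with "camera_matrix" (3x3 intrinsics, pixels), "R" (3x3) and "t" (3): a world point X has camera coordinates R X + t; the wrist camera has in their place "tool_from_camera" (4x4, takes a point from camera to tool coordinates, whose origin is the TCP and whose axes are the tool frame's). Camera axes: x right, y down, z forward; pixel columns grow to the right and rows downward; lengths in mm; the calibration is good to about 2 mm. The wrist camera is an equidistant fisheye: a pixel r from the principal point sees the ray r / f radians off the axis. A picture is of the moment at which its call begins: read the wrist's pose just before it. get_calibration takes no time and is no camera call.
- sign_off(): hands the job in, once; it reports no verdict.
Trained networks look in the newest picture that a camera, given by its name, has taken for a name from the list of things; names that differ only in an ending like _2 or _b are one class to them, and where a whole thing is asked for, a point or a joint stands for the part that bears it (a point fixed in the world has none). Each returns a list of dicts, best first, with "p" (0 to 1); they miss things now and then, are a little off and sometimes report something else, mostly with a low value. They report only what shows in the picture. A call takes as long as a camera call. They do not tell look-alikes from the thing itself.
- look_for(camera, label): "centre" ([column, row] in pixels, amid what is visible of it).
- landmark_of(camera, label): "centre" ([column, row] in pixels: a listed point, or the origin of a listed thing).
The state is a dict: "time_s": time; "qpos": joint angles; "joint_velocities": joint speeds; "joint_efforts": joint torques, N m; "eef_pos": TCP position; "tcp_rot": TCP orientation; "contact_force": force on the tool from outside, world axes, zero at the start; "torque": the same for the moment, N m; "gripper_width": finger opening in mm.
Only numpy, scipy, OpenCV 4.12 (cv2) and the standard library are available. Lean on these libraries where they do the work, as an engineer would, in place of code of your own. Each camera call takes 0.05 s, during which the arm holds its last target.

## Working session

There is one attempt and no reset: what is moved stays moved. The work goes in short steps, Python scripts to look and compute and a tool call to move; the robot and the scene stay as the last step left them, time stands still between calls to the robot, and variables do not carry over. Pictures are saved under pics/ and viewed, and the job is handed in when it is done.

Besides the shell and the picture viewer there is one more tool, called after "Emit:" by a JSON object that holds its "name" and its "arguments", one argument or row to a line. carry_out: Moves the arm, as the interface text tells. Its arguments: {"type":"object","properties":{"moves":{"type":"array"},"grip_force":{"type":"number"}},"required":["moves"]}

```bash
mkdir -p pics; ls
cat > h.py <<'E'
import numpy as np, cv2
from bench import telemetry, vision, sign_off, look_for, landmark_of
from scipy.spatial.transform import Rotation as R
def save(cam,name):
    im=vision.get_image(cam); cv2.imwrite('pics/'+name,im[:,:,::-1]); return im
def Rq(q): return R.from_quat([q[1],q[2],q[3],q[0]])
E
python3 - <<'E'
from h import *
s=telemetry.state();print(s)
for c in("scene","top","wrist"):
    save(c,c+"0.png"); k=vision.get_calibration(c); print(c,{a:np.round(b,3).tolist() for a,b in k.items()} )
    for l in ("lift_center","lift_straight","heel_face","shoe","lift_small_center","tin_center","button_box_center","screwdriver"):
        print(l,[(np.round(d["centre"],1).tolist(),round(d["p"],2)) for d in landmark_of(c,l)[:3]])
E
```

```text
pics
{'time_s': 0.0, 'qpos': array([ 9.89778825e-01,  3.26949908e-01, -1.93556216e-01,  1.05199977e+00,
        2.21453745e-05,  1.43661137e+00]), 'joint_velocities': array([-0.00128897,  0.00090227, -0.00063992,  0.00086252, -0.00027358,
        0.00022564]), 'joint_efforts': array([-1.40240896e-03, -4.43402553e+01,  2.62440079e+01,  1.55420846e-02,
       -1.05011352e-04,  8.36016653e-06]), 'eef_pos': array([237.32394572, 495.53545531, 230.50905246]), 'tcp_rot': array([-0.68896881,  0.6900957 , -0.15688704,  0.15644924]), 'contact_force': array([-0.87215824, -0.33314235, -0.28658632]), 'torque': array([-0.04348645, -0.01638067, -0.0405348 ]), 'gripper_width': 85.41185953061289}
scene {'camera_matrix': [[412.9, 0.0, 326.704], [0.0, 412.9, 191.843], [0.0, 0.0, 1.0]], 'R': [[-0.605, 0.796, 0.019], [0.428, 0.345, -0.835], [-0.672, -0.497, -0.549]], 't': [354.043, -108.238, 1469.179]}
lift_center [([429.4, 268.8], 0.81), ([481.5, 289.0], 0.79), ([457.1, 244.5], 0.77)]
lift_straight [([414.0, 265.3], 0.98), ([495.2, 278.1], 0.76), ([428.0, 308.9], 0.64)]
heel_face []
shoe [([297.1, 197.1
[... 601 characters left out ...]
shoe [([359.5, 208.3], 0.9)]
lift_small_center [([226.4, 165.1], 0.54)]
tin_center [([431.0, 257.7], 0.89), ([249.0, 219.5], 0.54)]
button_box_center [([303.0, 146.5], 0.84)]
screwdriver [([390.2, 157.0], 0.62), ([240.6, 229.8], 0.38)]
wrist {'camera_matrix': [[309.707, 0.0, 319.212], [0.0, 309.707, 200.918], [0.0, 0.0, 1.0]], 'tool_from_camera': [[-0.0, 0.948, 0.317, -81.84], [-0.001, -0.317, 0.948, -140.817], [1.0, 0.0, 0.001, -0.878], [0.0, 0.0, 0.0, 1.0]]}
lift_center [([217.5, 308.8], 0.8), ([312.0, 331.9], 0.74), ([254.0, 362.6], 0.47)]
lift_straight [([309.3, 319.8], 0.74)]
heel_face []
shoe []
lift_small_center []
tin_center [([49.5, 370.9], 0.88)]
button_box_center []
screwdriver []
```

View pics/scene0.png

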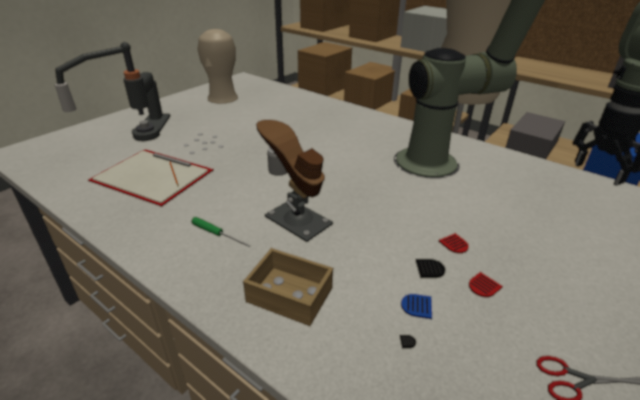

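View pics/top0.png

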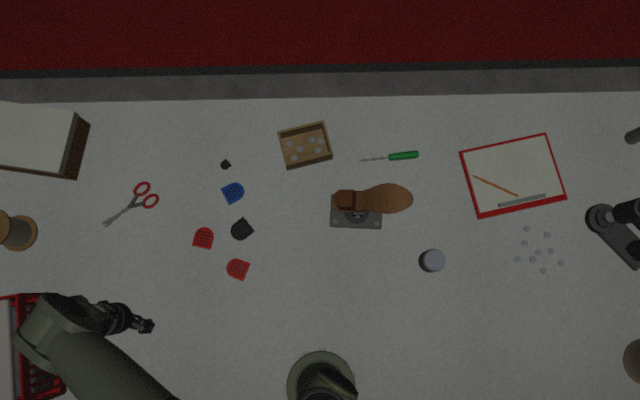

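View pics/wrist0.png

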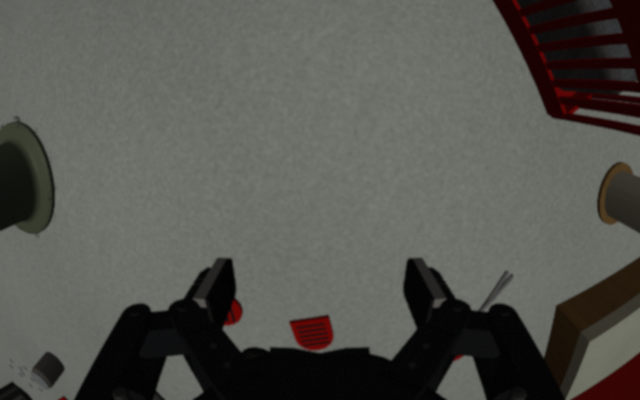

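The black large piece is at top (242,229) and scene (431,268). The heel is at top (343,200), with the toe to the right. I'll rectify the bench plane to measure the piece.

```bash
cat >> h.py <<'E'
def cal(c):
    k=vision.get_calibration(c); return k["camera_matrix"],k["R"],k["t"]
def proj(c,X):
    K,Rm,t=cal(c); p=(np.atleast_2d(X)@Rm.T+t)@K.T; return p[:,:2]/p[:,2:]
def ray(c,uv):
    K,Rm,t=cal(c); d=Rm.T@np.linalg.solve(K,[*uv,1.]); return -Rm.T@t,d/np.linalg.norm(d)
def onz(c,uv,z):
    o,d=ray(c,uv); return o+d*(z-o[2])/d[2]
E
python3 - <<'E'
from h import *
for c,uv in(("top",(242,229)),("scene",(431,268))): print(c,onz(c,uv,8))
P=onz("top",(242,229),8)
for c in("top","scene"):
    im=cv2.imread(f'pics/{c}0.png')
    # rectified map z=8, 0.25 mm/px, x up, y left
    g=np.array([[[P[0]+60-.3*i,P[1]+60-.3*j,8] for j in range(400)] for i in range(400)]).reshape(-1,3)
    m=proj(c,g).reshape(400,400,2).astype(np.float32)
    o=cv2.remap(im,m,None,cv2.INTER_CUBIC); cv2.imwrite(f'pics/{c}_rect.png',o)
    mask=(o.max(2)<75).astype(np.uint8)
    n,lab,st,ce=cv2.connectedComponentsWithStats(mask)
    b=1+np.argmax(st[1:,4]); cs,_=cv2.findContours((lab==b).astype(np.uint8),0,2)
    print(c,P,ce[b],st[b]*.3, st[b][4]*.09, cv2.minAreaRect(cs[0]))
a=np.hstack([cv2.imread(f'pics/{c}_rect.png') for c in("top","scene")]); cv2.imwrite('pics/rect.png',a)
t=cv2.imread('pics/top0.png')[165:245,310:430]; cv2.imwrite('pics/shoe_top.png',cv2.resize(t,None,fx=6,fy=6,interpolation=cv2.INTER_CUBIC))
t=cv2.imread('pics/scene0.png')[110:245,240:350]; cv2.imwrite('pics/shoe_sc.png',cv2.resize(t,None,fx=4.4,fy=4.4,interpolation=cv2.INTER_CUBIC))
E
```

```text
top [496.44590537 244.92765811   8.        ]
scene [498.22387203 252.29306654   8.        ]
top [496.44590537 244.92765811   8.        ] [189.72504378 202.99635911] [   20.7    18.     79.2    78.9 13018.8] 3905.64 ((183.1831817626953, 207.95352172851562), (215.96951293945312, 230.0631103515625), 52.56142807006836)
scene [496.44590537 244.92765811   8.        ] [183.81062424 190.04425949] [   21.     15.3    74.4    77.1 12255. ] 3676.5 ((176.49542236328125, 195.3941650390625), (210.10699462890625, 218.1842498779297), 52.00126647949219)
```

View pics/rect.png

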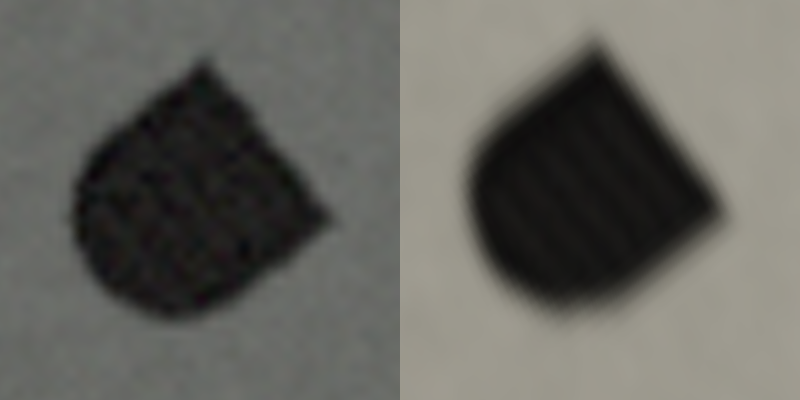

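View pics/shoe_top.png

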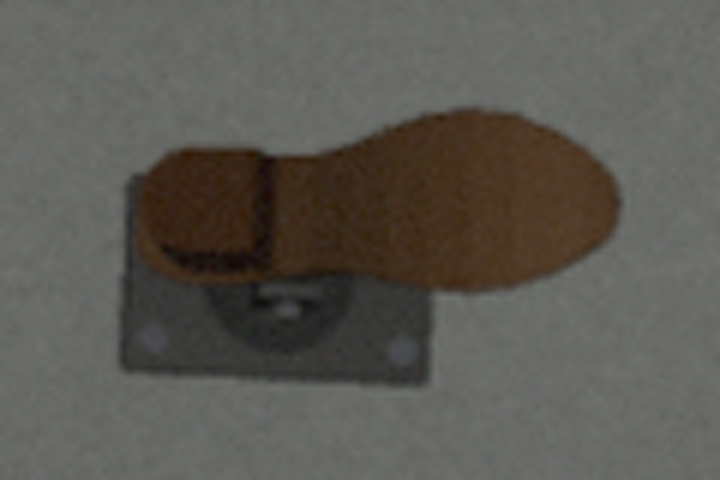

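View pics/shoe_sc.png

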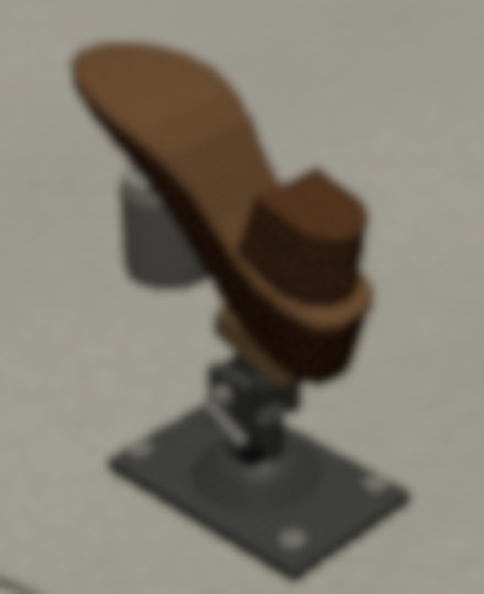

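```bash
cat >> h.py <<'E'
def shoeT(p):
    jx,jy,yaw,t=p; Rm=R.from_euler('z',yaw).as_matrix()@R.from_euler('y',-t).as_matrix()
    return Rm,np.array([jx,jy,85.])+Rm@np.array([-20,0,150.])
th=np.linspace(np.pi/2,1.5*np.pi,41)
def Dm(L,W,n=21):
    r=W/2; c=-L/2+r
    arc=np.c_[c+r*np.cos(th),r*np.sin(th)]
    s1=np.c_[np.linspace(L/2,c,n),np.full(n,r)]; e=np.c_[np.full(n,L/2),np.linspace(-r,r,n)]
    return np.vstack([e,s1,arc,s1[::-1]*[1,-1]])
def Dw(Rm,o,L=56,W=50,z=0):
    d=Dm(L,W); return o+np.c_[d,np.full(len(d),z)]@Rm.T
E
cat > fit.py <<'E'
from h import *
from scipy.optimize import least_squares
Tc=[(262,150),(262,250)]; Te=[(180,150),(220,150),(140,195),(150,172),(262,200)]
Sc=[(257,200),(317,170)]; Se=[(366,212),(358,232),(335,240),(290,225),(340,190)]
t=lambda l:np.array(l)/6+[310,165]
s=lambda l:np.array(l)/4.4+[240,110]
def res(p):
    Rm,o=shoeT(p[:4]); r=[]
    C=o+np.array([[28,25,0],[28,-25,0]])@Rm.T
    for c,cs,es in(("top",t(Tc),t(Te)),("scene",s(Sc),s(Se))):
        pc=proj(c,C); 
        r+=list((pc-cs).ravel())
        D=proj(c,Dw(Rm,o)); 
        for e in es: r.append(np.min(np.linalg.norm(D-e,axis=1)))
    return np.array(r)
P=onz("top",(343,200),220);print(P)
best=None
f=least_squares(res,[P[0],P[1]-20,-1.6,.33],x_scale=[10,10,.1,.1],loss='soft_l1')
print(np.round(f.x,3),np.degrees(f.x[2:]),np.round(res(f.x),1),shoeT(f.x)[1],landmark_of("top","heel_face")[:2])
Rm,o=shoeT(f.x)
for c,(x,y,w,h,k) in dict(top=(310,165,120,80,6),scene=(240,110,110,135,4.4)).items():
    im=cv2.resize(cv2.imread(f'pics/{c}0.png')[y:y+h,x:x+w],None,fx=k,fy=k,interpolation=2)
    D=((proj(c,Dw(Rm,o))-[x,y]+.5)*k).astype(int); cv2.polylines(im,[D],True,(0,255,0),1)
    cv2.imwrite(f'pics/fit_{c}.png',im)
a=cv2.imread('pics/fit_top.png');b=cv2.imread('pics/fit_scene.png');
cv2.imwrite('pics/fit.png',np.vstack([cv2.resize(a,(600,400)),np.zeros((0,600,3),np.uint8)]))
E
python3 fit.py
```

```text
[546.08034478 -77.19679396 220.        ]
[ 5.46566e+02 -1.40515e+02 -1.61900e+00  3.02000e-01] [-92.78678875  17.28899235] [-1.1 -0.3 -1.3  0.3  0.4  0.1  0.3  0.3  1.2 -1.  -1.1 -1.  -1.3  0.3
  0.4  0.3  0.1  0.7] [549.66177216 -76.91482057 222.27885821] [{'centre': [341.2, 201.1], 'p': 0.67}]
```

View pics/fit_top.png

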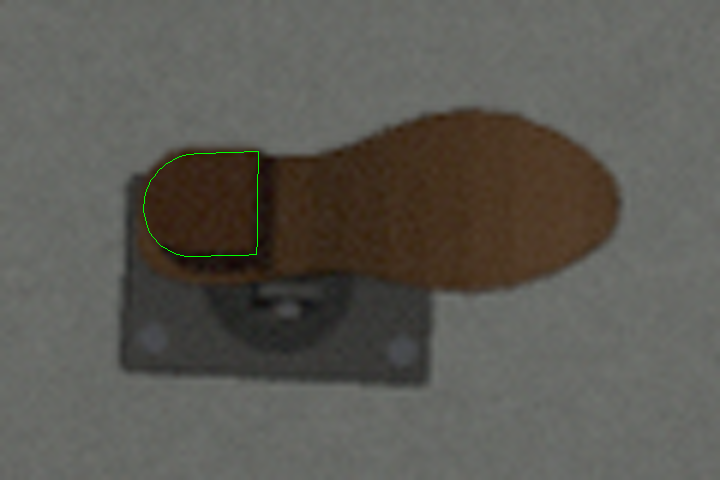

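View pics/fit_scene.png

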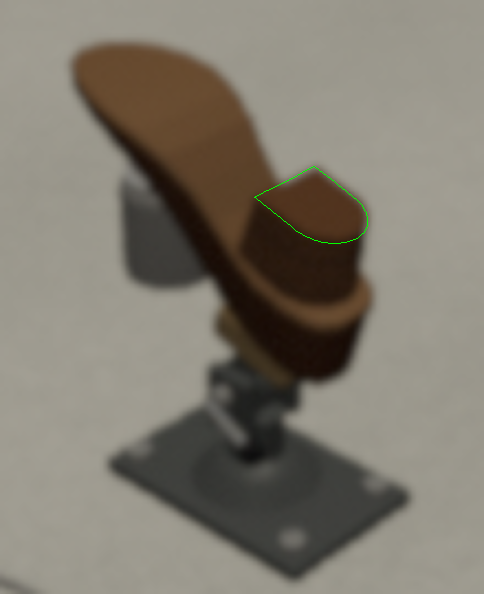

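```bash
cat >> h.py <<'E'
def tool(zdir,down=(0,0,-1)):
    y=np.array(down,float); y/=np.linalg.norm(y); z=np.array(zdir,float); z-=y*(z@y); z/=np.linalg.norm(z)
    return np.c_[np.cross(y,z),y,z]
def rel(s,Rt,pt):
    R0=Rq(s["tcp_rot"]); return np.round((R0.inv()*R.from_matrix(Rt)).as_rotvec(),3), np.round(R0.inv().apply(np.array(pt)-s["eef_pos"]),1)
E
python3 - <<'E'
from h import *
s=telemetry.state(); print(Rq(s["tcp_rot"]).as_matrix().round(3), s["qpos"].round(3))
yaw=np.radians(-52.3)
px=np.array([np.cos(yaw),np.sin(yaw),0]);py=np.array([-np.sin(yaw),np.cos(yaw),0])
for sg in(1,-1):
    Rt=tool(sg*py); print(sg,Rt.round(2).tolist(),rel(s,Rt,[496,251,110]))
E
```

```text
[[ 0.902  0.     0.432]
 [-0.432  0.     0.902]
 [ 0.    -1.     0.   ]] [ 0.99   0.326 -0.193  1.052 -0.     1.437]
1 [[0.61, 0.0, 0.79], [-0.79, 0.0, 0.61], [0.0, -1.0, 0.0]] (array([-0.   ,  0.466, -0.   ]), array([ 338.9,  121.3, -109.4]))
-1 [[-0.61, 0.0, -0.79], [0.79, 0.0, -0.61], [0.0, -1.0, 0.0]] (array([-0.   , -2.676,  0.   ]), array([ 338.9,  121.3, -109.4]))
```

Emit:
{"name": "carry_out", "arguments": {
  "moves": [
    [[0,0.466,0,339,121,-109,0.7],[0,0.466,0,339,121,-109,0.7],[0,0.466,0,339,121,-109,0.7],[0,0.466,0,339,121,-109,0.7],[0,0.466,0,339,121,-109,0.7],[0,0.466,0,339,121,-109,0.7],[0,0.466,0,339,121,-109,0.7],[0,0.466,0,339,121,-109,0.7],[0,0.466,0,339,121,-109,0.7],[0,0.466,0,339,121,-109,0.7],[0,0.466,0,339,121,-109,0.7],[0,0.466,0,339,121,-109,0.7],[0,0.466,0,339,121,-109,0.7],[0,0.466,0,339,121,-109,0.7]]
  ],
  "grip_force": 80
}}

```text
time_s: 2.57
eef_pos: [495.5, 252.5, 110.9]
tcp_rot: [0.635, -0.635, 0.311, -0.311]
contact_force: [0.5, -0.0, 0.5]
gripper_width: 72.7
```

```bash
cat >> h.py <<'E'
def wproj(s,X,k=None):
    k=vision.get_calibration("wrist"); T=k["tool_from_camera"]; K=k["camera_matrix"]
    Xt=Rq(s["tcp_rot"]).inv().apply(np.atleast_2d(X)-s["eef_pos"]); Xc=(Xt-T[:3,3])@T[:3,:3]
    rho=np.hypot(Xc[:,0],Xc[:,1]); a=np.arctan2(rho,Xc[:,2]); u=Xc[:,:2]/rho[:,None]*a[:,None]
    return u*[K[0,0],K[1,1]]+[K[0,2],K[1,2]]
def wonz(s,uv,z):
    k=vision.get_calibration("wrist"); T=k["tool_from_camera"]; K=k["camera_matrix"]
    d=np.array([(uv[0]-K[0,2])/K[0,0],(uv[1]-K[1,2])/K[1,1]]); r=np.linalg.norm(d)
    v=np.r_[d/r*np.sin(r),np.cos(r)]; R0=Rq(s["tcp_rot"])
    o=R0.apply(T[:3,3])+s["eef_pos"]; v=R0.apply(T[:3,:3]@v); return o+v*(z-o[2])/v[2]
E
python3 - <<'E'
from h import *
s=telemetry.state(); print(s["eef_pos"],s["qpos"].round(3),s["gripper_width"],s["contact_force"],s["time_s"])
im=save("wrist","w1.png")
P=np.array([496,251,8.])
g=np.array([[[P[0]+60-.3*i,P[1]+60-.3*j,8] for j in range(400)] for i in range(400)]).reshape(-1,3)
m=wproj(s,g).reshape(400,400,2).astype(np.float32)
o=cv2.remap(im[:,:,::-1].copy(),m,None,cv2.INTER_CUBIC)
yaw=np.radians(-52.3);Rm=R.from_euler('z',yaw).as_matrix()
D=Dw(Rm,P,68,62); d=np.c_[(P[1]+60-D[:,1])/.3,(P[0]+60-D[:,0])/.3].astype(int); cv2.polylines(o,[d],True,(0,255,0),1)
cv2.imwrite('pics/w1r.png',o)
E
```

```text
[495.53571286 252.50140411 110.89087162] [ 0.338  0.446 -0.346  0.779  0.     1.249] 72.65311942882428 [ 0.54228155 -0.01690322  0.53325573] 2.5667
```

View pics/w1.png

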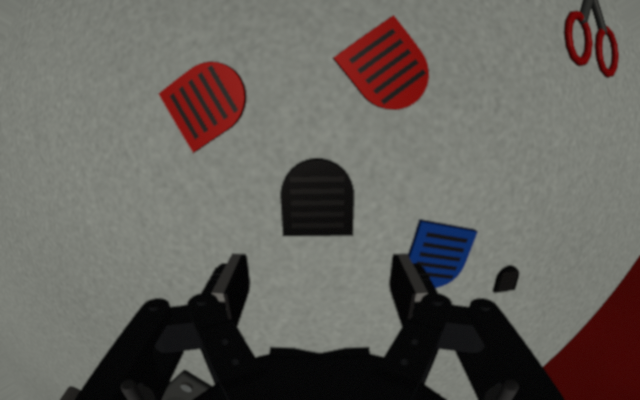

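View pics/w1r.png

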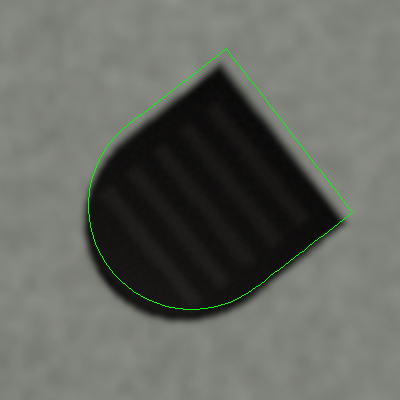

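Run:
```python
from h import *
from scipy.optimize import least_squares
s=telemetry.state()
im=cv2.imread('pics/w1.png')
P=np.array([496,251,8.])
g=np.array([[[P[0]+60-.3*i,P[1]+60-.3*j,8] for j in range(400)] for i in range(400)]).reshape(-1,3)
m=wproj(s,g).reshape(400,400,2).astype(np.float32)
o=cv2.remap(im,m,None,cv2.INTER_CUBIC)
mask=(o.max(2)<75).astype(np.uint8)
n,lab,st,ce=cv2.connectedComponentsWithStats(mask);b=1+np.argmax(st[1:,4])
c=cv2.findContours((lab==b).astype(np.uint8),0,1)[0][0][:,0].astype(float)
print(cv2.minAreaRect(c.astype(np.float32)),st[b]*.3)
W=np.c_[P[0]+60-.3*c[:,1],P[1]+60-.3*c[:,0]]
from scipy.spatial import cKDTree
def res(p):
    Rm=R.from_euler('z',p[2]).as_matrix(); D=Dw(Rm,np.array([p[0],p[1],8]),68,62)[:,:2]
    return cKDTree(D).query(W)[0]
f=least_squares(res,[495,251,-.913],x_scale=[5,5,.1],loss='soft_l1'); print(f.x,np.degrees(f.x[2]),f.fun.mean())
x,y,w=f.x
Rt=tool([-np.sin(w),np.cos(w),0]);print(Rt.round(3).tolist()); print(rel(s,Rt,[x,y,20]), rel(s,Rt,[x,y,0]))
print(proj("top",[[x,y,8]]),proj("scene",[[x,y,8]]))
```

```text
((194.45123291015625, 212.93905639648438), (202.86972045898438, 225.98342895507812), 51.34019470214844) [   25.5    19.8    77.4    76.2 12267.9]
[492.29783941 252.64192757  -0.9019162 ] -51.67599145731087 0.9579874463280288
[[0.62, 0.0, 0.785], [-0.785, 0.0, 0.62], [0.0, -1.0, 0.0]]
(array([-0.001, -0.009,  0.   ]), array([-2.1, 90.9, -2.6])) (array([-0.001, -0.009,  0.   ]), array([ -2.1, 110.9,  -2.6]))
[[239.63523571 230.30727739]] [[432.18712147 266.7237463 ]]
```

Emit:
{"name": "carry_out", "arguments": {
  "moves": [
    [[0,-0.009,0,6,30,-2.5,0.7],[0,-0.009,0,6,60,-2.5,0.7],[0,-0.009,0,6,85,-2.5,0.7],[0,-0.009,0,6,100,-2.5,0.7],[0,-0.009,0,6,107,-2.5,0.7],[0,-0.009,0,6,107,-2.5,0.7],[0,-0.009,0,6,107,-2.5,0.7],[0,-0.009,0,6,107,-2.5,0.7]]
  ]
}}

```text
time_s: 3.28
eef_pos: [498.3, 247.0, 5.3]
tcp_rot: [0.637, -0.636, 0.307, -0.309]
contact_force: [0.3, 0.4, -0.6]
gripper_width: 72.7
```

Run:
```python
from h import *
s=telemetry.state(); print(s["eef_pos"],s["contact_force"],Rq(s["tcp_rot"]).as_matrix().round(3).tolist())
im=save("wrist","w2.png")
```

```text
[498.34766377 247.0148347    5.26585297] [ 0.28056298  0.40917446 -0.6186684 ] [[0.621, 0.003, 0.784], [-0.784, 0.001, 0.621], [0.001, -1.0, 0.003]]
```

View pics/w2.png

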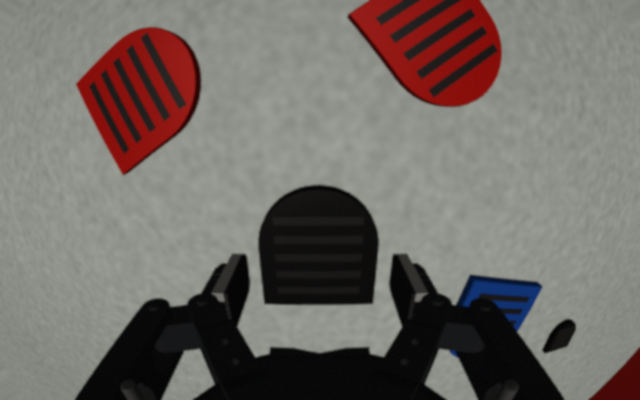

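The piece sits centred between the pads: piece columns 260–378, pads 247 and 392. Next I'll feel for the bench.

Emit:
{"name": "carry_out", "arguments": {
  "moves": [
    [[0,0,0,0,2,0,0.7],[0,0,0,0,4,0,0.7],[0,0,0,0,6,0,0.7],[0,0,0,0,7,0,0.7],[0,0,0,0,8,0,0.7],[0,0,0,0,8,0,0.7],[0,0,0,0,8,0,0.7]]
  ]
}}

```text
time_s: 3.92
eef_pos: [498.4, 246.9, -2.8]
tcp_rot: [0.637, -0.636, 0.307, -0.309]
contact_force: [0.7, 0.1, 0.0]
gripper_width: 72.6
```

Emit:
{"name": "carry_out", "arguments": {
  "moves": [
    [[0,0,0,0,1,0,0.7],[0,0,0,0,2,0,0.7],[0,0,0,0,3,0,0.7],[0,0,0,0,3,0,0.7],[0,0,0,0,3,0,0.7]]
  ]
}}

```text
time_s: 4.33
eef_pos: [498.3, 246.8, -5.9]
tcp_rot: [0.637, -0.636, 0.307, -0.309]
contact_force: [0.6, 0.7, -0.9]
gripper_width: 72.7
```

Emit:
{"name": "carry_out", "arguments": {
  "moves": [
    [[0,0,0,0,1,0,0.7],[0,0,0,0,2,0,0.7],[0,0,0,0,2,0,0.7],[0,0,0,0,2,0,0.7]]
  ]
}}

```text
time_s: 4.67
eef_pos: [498.2, 246.8, -8.0]
tcp_rot: [0.637, -0.636, 0.307, -0.309]
contact_force: [-0.3, 0.8, -0.6]
gripper_width: 72.8
```

Run:
```python
from h import *
s=telemetry.state(); print(s["eef_pos"],s["contact_force"])
im=save("wrist","w3.png"); cv2.imwrite("pics/w3z.png",cv2.resize(im[220:340,200:440,::-1],None,fx=3.3,fy=3.3,interpolation=2))
```

```text
[498.24959222 246.81798711  -7.99864609] [-0.30939164  0.81583296 -0.55993838]
```

View pics/w3z.png

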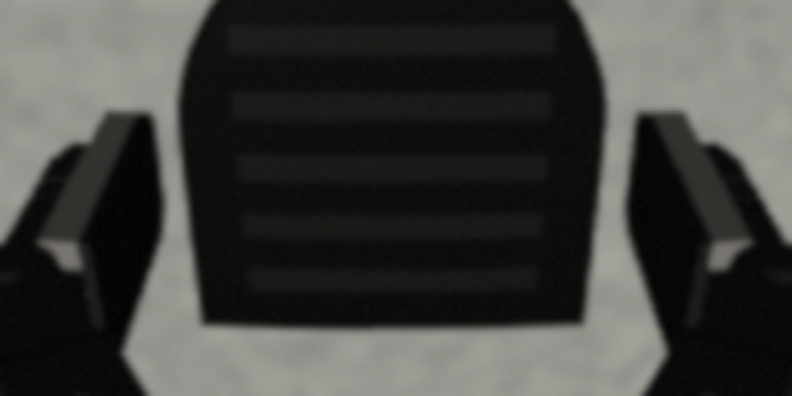

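Emit:
{"name": "carry_out", "arguments": {
  "moves": [
    [[0,0,0,0,1,0,0.7],[0,0,0,0,2,0,0.7],[0,0,0,0,2,0,0.7],[0,0,0,0,2,0,0.7]]
  ]
}}

```text
time_s: 5.05
eef_pos: [498.5, 246.9, -8.4]
tcp_rot: [0.637, -0.636, 0.307, -0.309]
contact_force: [-3.9, -1.2, 13.8]
gripper_width: 72.6
```

Contact at TCP z ≈ -8.2, as the linkage estimate predicted. I'll rise 3.7 mm and close.

Emit:
{"name": "carry_out", "arguments": {
  "moves": [
    [[0,0,0,0,-3.7,0,0.7],[0,0,0,0,-3.7,0,0.7],[0,0,0,0,-3.7,0,0.4],[0,0,0,0,-3.7,0,0.2],[0,0,0,0,-3.7,0,0.2],[0,0,0,0,-3.7,0,0.2],[0,0,0,0,-3.7,0,0.2],[0,0,0,0,-3.7,0,0.2]]
  ],
  "grip_force": 80
}}

```text
time_s: 5.72
eef_pos: [498.9, 247.0, -3.8]
tcp_rot: [0.638, -0.636, 0.307, -0.309]
contact_force: [-2.4, -1.0, 11.0]
gripper_width: 59.4
```

Run:
```python
from h import *
s=telemetry.state(); print(s["eef_pos"],s["contact_force"],s["gripper_width"])
im=save("wrist","w4.png"); cv2.imwrite("pics/w4z.png",cv2.resize(im[220:340,200:440,::-1],None,fx=3.3,fy=3.3,interpolation=2))
```

```text
[498.86553029 247.04263751  -3.76614096] [-2.40866133 -1.02146182 10.96774644] 59.35136500046219
```

View pics/w4z.png

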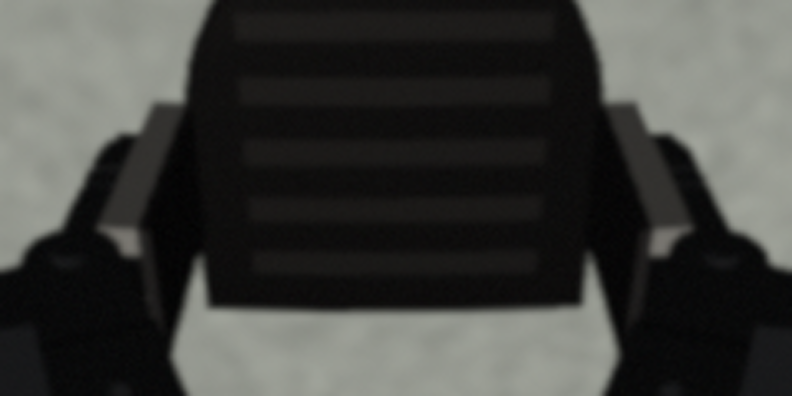

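Emit:
{"name": "carry_out", "arguments": {
  "moves": [
    [[0,0,0,0,-3,0,0.0],[0,0,0,0,-10,0,0.0],[0,0,0,0,-25,0,0.0],[0,0,0,0,-50,0,0.0],[0,0,0,0,-80,0,0.0],[0,0,0,0,-80,0,0.0],[0,0,0,0,-80,0,0.0],[0,0,0,0,-80,0,0.0]]
  ],
  "grip_force": 80
}}

```text
time_s: 6.43
eef_pos: [498.1, 246.8, 75.9]
tcp_rot: [0.637, -0.636, 0.307, -0.309]
contact_force: [-0.6, -0.1, -1.6]
gripper_width: 59.4
```

Run:
```python
from h import *
s=telemetry.state(); print(s["eef_pos"],s["contact_force"],s["gripper_width"],s["time_s"])
im=save("wrist","w5.png"); cv2.imwrite("pics/w5z.png",cv2.resize(im[180:340,200:440,::-1],None,fx=3.3,fy=3.3,interpolation=2))
im=save("scene","s5.png"); cv2.imwrite("pics/s5z.png",cv2.resize(im[100:300,340:580,::-1],None,fx=3,fy=3,interpolation=2))
```

```text
[498.14939439 246.79339201  75.87633636] [-0.64454846 -0.06605126 -1.60312046] 59.378774147363835 6.4333
```

View pics/w5z.png

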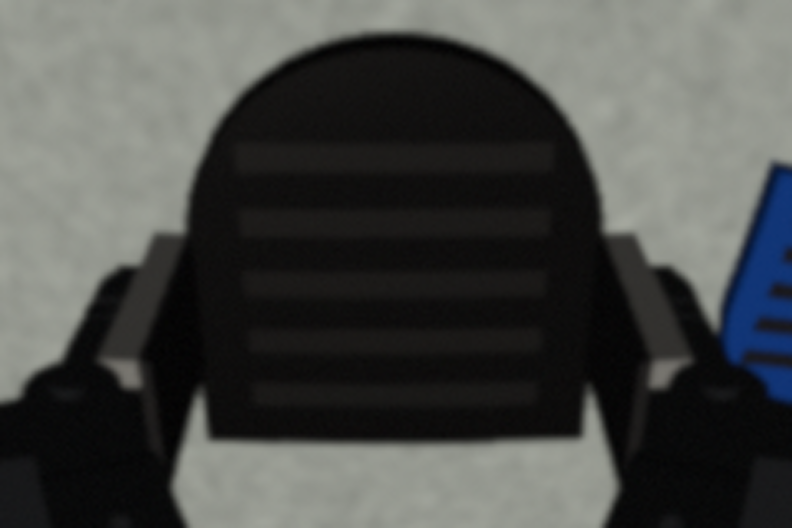

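View pics/s5z.png

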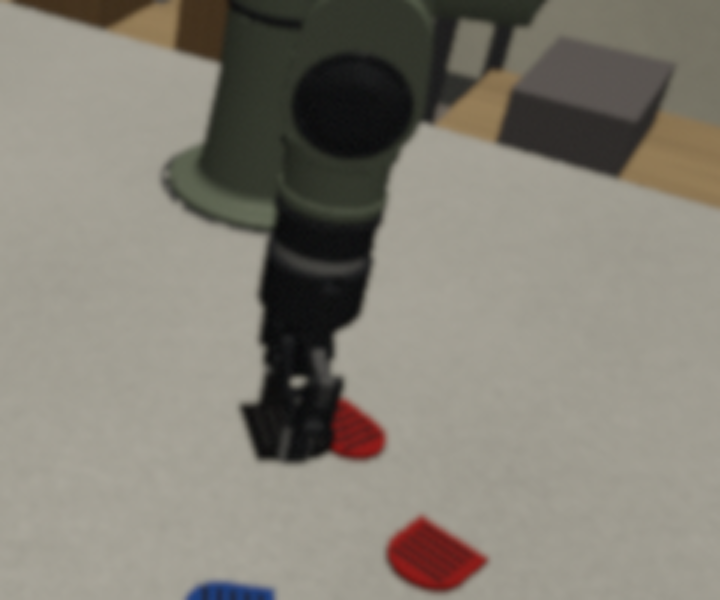

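Run:
```python
from h import *
s=telemetry.state()
k=vision.get_calibration("wrist"); T=k["tool_from_camera"]; K=k["camera_matrix"]
def tray(uv,y):
    d=np.array([(uv[0]-K[0,2])/K[0,0],(uv[1]-K[1,2])/K[1,1]]); r=np.linalg.norm(d)
    v=T[:3,:3]@np.r_[d/r*np.sin(r),np.cos(r)]; o=T[:3,3]; return o+v*(y-o[1])/v[1]
z=lambda a,b:(a/3.3+200,b/3.3+180)
for y in(-11.8,-3.8): print([tray(z(*p),y).round(1).tolist() for p in((207,438),(582,438),(395,34),(395,48))])
yaw=np.radians(-92.8); hx=np.array([np.cos(yaw),np.sin(yaw),0]); hy=np.array([-np.sin(yaw),np.cos(yaw),0])
ph=np.radians(35); Rt=tool(hy, np.sin(ph)*hy+[0,0,-np.cos(ph)])
print(rel(s,Rt,[410,-130,240]))
s2=dict(tcp_rot=np.roll(R.from_matrix(Rt).as_quat(),1),eef_pos=np.array([410,-130,240]))
Rm,o=shoeT([546.6,-140.5,-1.619,.302]); print(wproj(s2,o),wproj(s2,o+np.array([[28,25,0],[28,-25,0],[-28,0,0]])@Rm.T), wproj(s2,s2["eef_pos"]))
```

```text
[[24.5, -11.8, -30.9], [24.6, -11.8, 29.7], [-43.1, -11.8, -0.6], [-41.2, -11.8, -0.6]]
[[31.1, -3.8, -32.8], [31.1, -3.8, 31.6], [-40.8, -3.8, -0.6], [-38.7, -3.8, -0.6]]
(array([ 0.582,  0.696, -0.219]), array([ 241.1, -165.4, -302. ]))
[[447.98264399 133.56754416]] [[468.03181175 165.12490942]
 [436.98128591 171.61465243]
 [441.16071964  99.76559685]] [[320.77136498 263.34667562]]
```

Emit:
{"name": "carry_out", "arguments": {
  "moves": [
    [[0,0,0,0,-40,0,0],[0.058,0.07,-0.022,0,-80,0,0],[0.175,0.209,-0.066,30,-110,-40,0],[0.29,0.348,-0.11,65,-130,-80,0],[0.38,0.452,-0.142,95,-145,-120,0],[0.46,0.556,-0.175,125,-155,-160,0],[0.52,0.626,-0.197,155,-165,-200,0],[0.582,0.696,-0.219,190,-165,-240,0],[0.582,0.696,-0.219,220,-165,-275,0],[0.582,0.696,-0.219,241,-165,-302,0],[0.582,0.696,-0.219,241,-165,-302,0],[0.582,0.696,-0.219,241,-165,-302,0],[0.582,0.696,-0.219,241,-165,-302,0],[0.582,0.696,-0.219,241,-165,-302,0],[0.582,0.696,-0.219,241,-165,-302,0]]
  ]
}}

```text
time_s: 7.78
eef_pos: [409.2, -129.5, 238.4]
tcp_rot: [-0.611, 0.318, -0.336, 0.642]
contact_force: [0.2, -0.3, -0.6]
gripper_width: 59.0
```

Run:
```python
from h import *
import pickle
s=telemetry.state(); print(s["eef_pos"],s["joint_velocities"].round(3),s["gripper_width"],s["time_s"],s["qpos"].round(2))
im=save("wrist","w6.png"); pickle.dump(s,open("s6.pkl","wb"))
cv2.imwrite("pics/w6z.png",cv2.resize(im[60:220,360:560,::-1],None,fx=4,fy=4,interpolation=2))
print(landmark_of("wrist","heel_face")[:2])
Rm,o=shoeT([546.6,-140.5,-1.619,.302]); print(wproj(s,o))
```

```text
[ 409.22263649 -129.48611598  238.38879663] [ 0.05  -0.007 -0.007  0.001  0.001 -0.003] 58.979273564006775 7.7833 [-0.76 -0.3  -1.    0.39  0.38  0.96]
[{'centre': [450.7, 132.0], 'p': 0.85}]
[[450.72610724 133.61845949]]
```

View pics/w6.png

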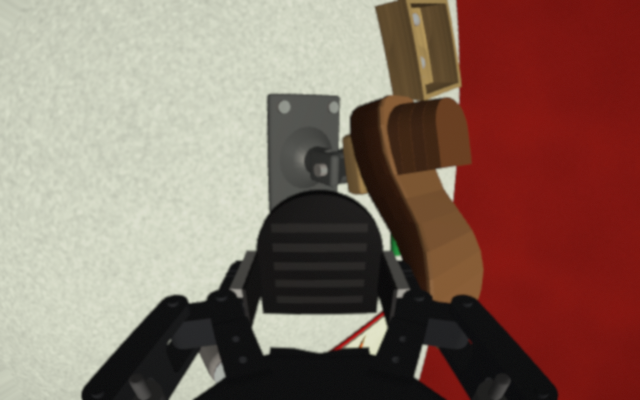

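View pics/w6z.png

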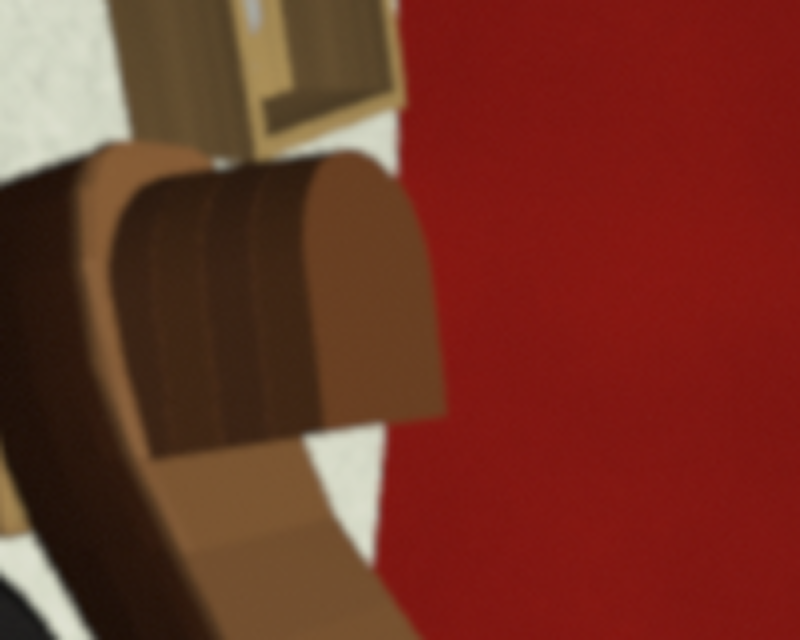

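```bash
cat > fit2.py <<'E'
from h import *
import pickle
from scipy.optimize import least_squares
s=pickle.load(open("s6.pkl","rb"))
z=lambda l:(np.array(l,float)+.5)/4-.5+[360,60]
C=z([(322,430),(446,413)]); E=z([(304,225),(310,300),(316,370),(345,152),(313,183),(385,170),(415,215),(430,260),(438,340),(385,421)])
t=lambda l:(np.array(l)+.5)/6-.5+[310,165]
TC=t([(262,150),(262,250)])
def pose(p):
    Rm=R.from_euler('z',p[3]).as_matrix()@R.from_euler('y',-p[4]).as_matrix(); return Rm,np.array(p[:3])
def res(p,mode):
    if mode=="jack": Rm,o=shoeT(p)
    else: Rm,o=pose(p)
    Cw=o+np.array([[28,-25,0],[28,25,0]])@Rm.T
    r=list((wproj(s,Cw)-C).ravel())
    D=wproj(s,Dw(Rm,o)); Dd=np.vstack([D+(np.roll(D,-1,0)-D)*f for f in(0,.25,.5,.75)])
    r+=[np.min(np.linalg.norm(Dd-e,axis=1)) for e in E]
    if mode=="jack2": pass
    return np.array(r)
if __name__=="__main__":
    f=least_squares(res,[547,-140,-1.62,.3],x_scale=[10,10,.1,.1],args=("jack",)); Rm,o=shoeT(f.x)
    print("jack",f.x.round(3),o.round(1),np.degrees(f.x[2:]).round(2),f.fun.round(2))
    J=np.linalg.inv(f.jac.T@f.jac); print(np.sqrt(np.diag(J))*.4)
    g=least_squares(res,[*o,f.x[2],f.x[3]],x_scale=[10,10,10,.1,.1],args=("free",))
    print("free",g.x.round(3),np.degrees(g.x[3:]).round(2),g.fun.round(2)); J=np.linalg.inv(g.jac.T@g.jac); print(np.sqrt(np.diag(J))*.4)
    print(proj("top",o),proj("top",o+np.array([[28,25,0],[28,-25,0]])@Rm.T),TC)
    im=cv2.imread("pics/w6z.png"); D=((wproj(s,Dw(Rm,o))-[360,60]+.5)*4-.5).astype(int); cv2.polylines(im,[D],True,(0,255,0),1)
    D=((wproj(s,Dw(Rm,o,60.,57,-48))-[360,60]+.5)*4-.5).astype(int); cv2.polylines(im,[D],True,(255,255,0),1)
    cv2.imwrite("pics/fit6.png",im)
    for c,(x,y,w,h,k) in dict(top=(310,165,120,80,6),scene=(240,110,110,135,4.4)).items():
        im=cv2.resize(cv2.imread(f'pics/{c}0.png')[y:y+h,x:x+w],None,fx=k,fy=k,interpolation=2)
        D=((proj(c,Dw(Rm,o))-[x,y]+.5)*k).astype(int); cv2.polylines(im,[D],True,(0,255,0),1)
        cv2.imwrite(f'pics/fit6_{c}.png',im)
E
python3 fit2.py
```

```text
jack [ 5.44272e+02 -1.32433e+02 -1.66600e+00  2.65000e-01] [549.9 -74.1 224.5] [-95.47  15.2 ] [0.86 0.09 0.28 1.12 0.3  0.1  0.7  1.38 0.94 0.42 0.23 0.6  0.14 0.74]
[0.55265778 0.84920375 0.00717668 0.0054756 ]
free [ 5.54229e+02 -7.47950e+01  2.21884e+02 -1.65200e+00  2.40000e-01] [-94.67  13.75] [ 0.52 -0.04 -0.54  0.29  0.31  0.22  0.59  0.61  0.17  0.45  0.17  0.74
  0.31  0.27]
[1.09128222 0.19490739 0.64061298 0.00821632 0.00807546]
[[341.94718871 198.42992039]] [[352.08446718 190.05476688]
 [351.01552279 207.26289847]] [[353.25       189.58333333]
 [353.25       206.25      ]]
```

View pics/fit6.png

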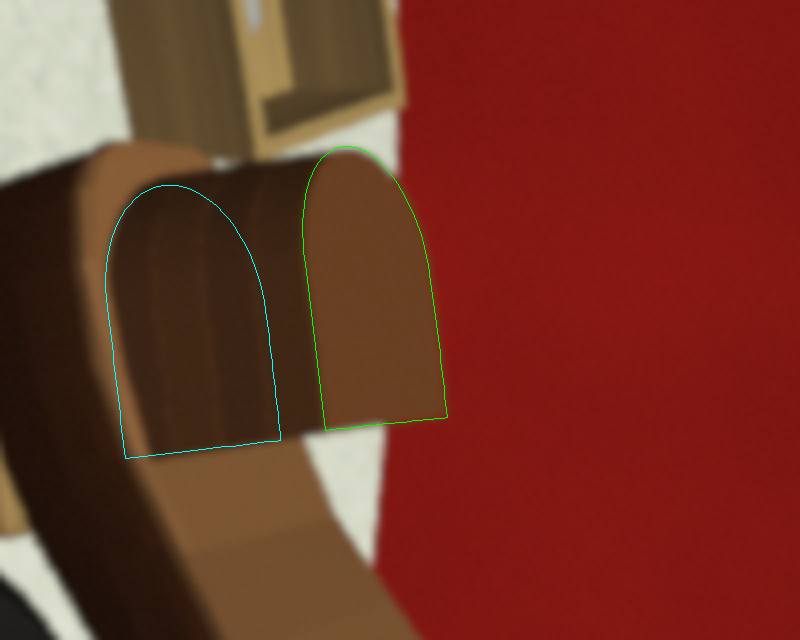

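View pics/fit6_top.png

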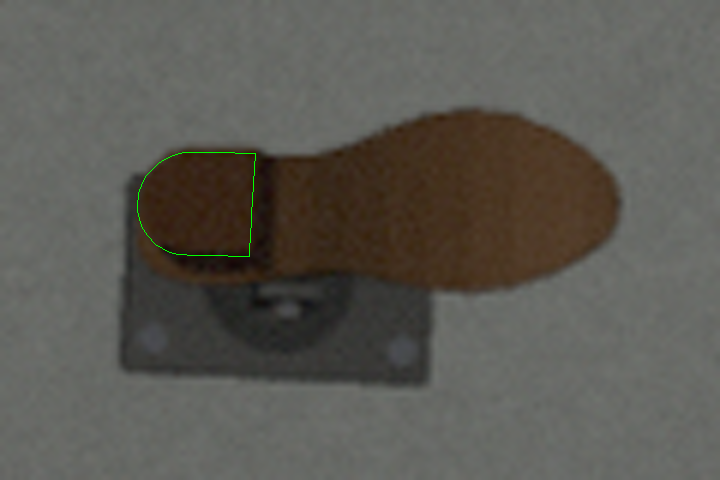

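Run:
```python
from h import *
s=telemetry.state()
yaw=np.radians(-94); hx=np.array([np.cos(yaw),np.sin(yaw),0]); hy=np.array([-np.sin(yaw),np.cos(yaw),0])
Rt=tool(hy)
print(rel(s,Rt,[440,-140,325]))
```

```text
(array([-0.609,  0.022, -0.009]), array([ 10.3, -53.2,  74.7]))
```

Emit:
{"name": "carry_out", "arguments": {
  "moves": [
    [[-0.1,0.004,-0.001,2,-20,10,0],[-0.2,0.007,-0.003,5,-40,30,0],[-0.32,0.011,-0.005,10,-53,55,0],[-0.43,0.015,-0.006,10,-53,75,0],[-0.54,0.019,-0.008,10,-53,75,0],[-0.609,0.022,-0.009,10,-53,75,0],[-0.609,0.022,-0.009,10,-53,75,0],[-0.609,0.022,-0.009,10,-53,75,0],[-0.609,0.022,-0.009,10,-53,75,0],[-0.609,0.022,-0.009,10,-53,75,0]]
  ]
}}

```text
time_s: 8.72
eef_pos: [439.5, -138.7, 324.9]
tcp_rot: [-0.483, 0.482, -0.517, 0.517]
contact_force: [-0.1, -0.0, -1.1]
gripper_width: 59.2
```

Run:
```python
from h import *
import pickle
s=telemetry.state(); print(s["eef_pos"],s["joint_velocities"].round(3),s["gripper_width"],s["time_s"],s["qpos"].round(2))
im=save("wrist","w7.png"); pickle.dump(s,open("s7.pkl","wb"))
print(landmark_of("wrist","heel_face")[:2])
Rm,o=shoeT([546.6,-140.5,-1.619,.302]); c=wproj(s,o)[0]; print(c)
x,y=int(c[0])-80,max(0,int(c[1])-60); print(x,y)
cv2.imwrite("pics/w7z.png",cv2.resize(im[y:y+120,x:x+160,::-1],None,fx=5,fy=5,interpolation=2))
```

```text
[ 439.53286533 -138.69803779  324.87940229] [-0.014 -0.012  0.005  0.007 -0.002  0.002] 59.158150053336165 8.7167 [-0.47  0.11 -0.23  1.23  0.    1.17]
[{'centre': [449.1, 118.4], 'p': 0.59}]
[447.75032553 120.70292391]
367 60
```

View pics/w7.png

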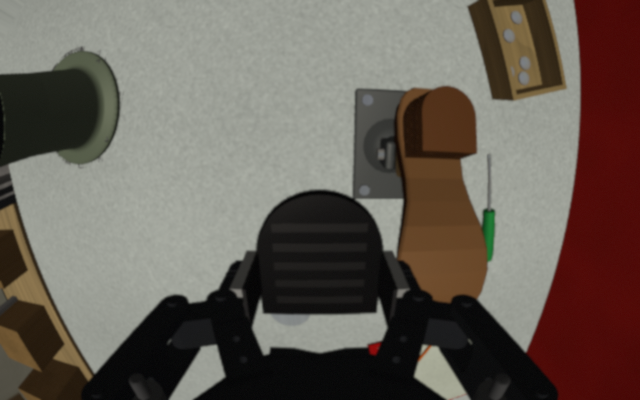

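View pics/w7z.png

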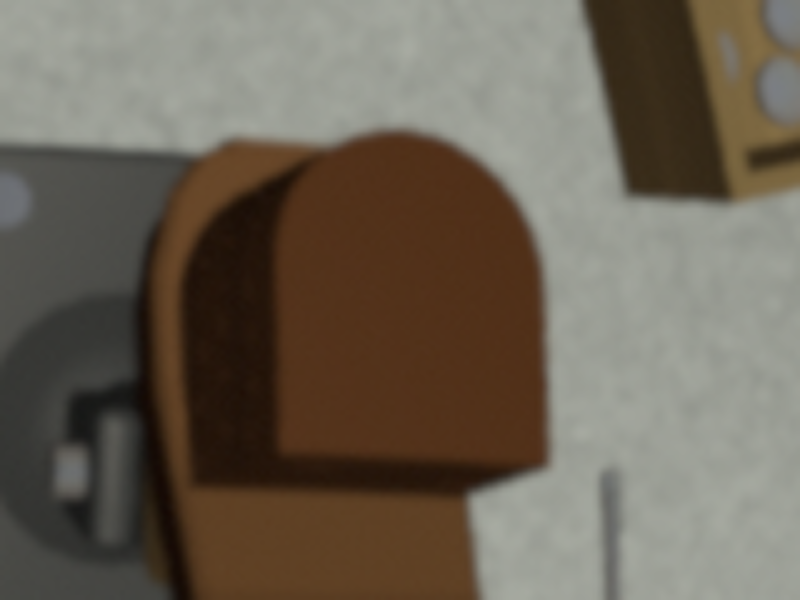

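```bash
cat > fit3.py <<'E'
from h import *
import pickle
from scipy.optimize import least_squares
S=[pickle.load(open(f"s{i}.pkl","rb")) for i in(6,7)]
z6=lambda l:(np.array(l,float)+.5)/4-.5+[360,60]
z7=lambda l:(np.array(l,float)+.5)/5-.5+[367,60]
t=lambda l:(np.array(l)+.5)/6-.5+[310,165]
CC=[z6([(322,430),(446,413)]),z7([(278,456),(548,465)])]
EE=[z6([(304,225),(310,300),(316,370),(345,152),(313,183),(385,170),(415,215),(430,260),(438,340),(385,421)]),
    z7([(277,380),(276,300),(280,235),(300,190),(340,148),(396,132),(460,148),(510,190),(538,245),(543,300),(546,390),(410,461)])]
TE=t([(262,150),(262,250),(180,150),(220,150),(139,195),(150,172),(262,200)])
k0=vision.get_calibration("wrist"); T0=k0["tool_from_camera"]; K=k0["camera_matrix"]
def wp(s,X,b):
    Xt=Rq(s["tcp_rot"]).inv().apply(X-s["eef_pos"]); Rc=T0[:3,:3]@R.from_rotvec(b[3:6]).as_matrix()
    Xc=(Xt-T0[:3,3]-b[:3])@Rc
    rho=np.hypot(Xc[:,0],Xc[:,1]); a=np.arctan2(rho,Xc[:,2]); return Xc[:,:2]/rho[:,None]*a[:,None]*K[0,0]+K[:2,2]
def dens(D): return np.vstack([D+(np.roll(D,-1,0)-D)*f for f in(0,.2,.4,.6,.8)])
def unpack(p,mode):
    if mode=="jack": 
        Rm,o=shoeT(p[:4])
    else:
        Rm=R.from_euler('z',p[2]).as_matrix()@R.from_euler('y',-p[3]).as_matrix(); o=np.array([p[0],p[1],p[10]])
    return Rm,o
def res(p,mode,views=(0,1),usetop=True,sb=1.5,sr=.005):
    Rm,o=unpack(p,mode); r=[]
    b=p[4:10]; r+=list(b[:3]/sb)+list(b[3:]/sr)
    for i in views:
        Cw=o+np.array([[28,-25,0],[28,25,0]])@Rm.T
        r+=list(((wp(S[i],Cw,b)-CC[i])/.4).ravel())
        D=dens(wp(S[i],Dw(Rm,o),b)); r+=[np.min(np.linalg.norm(D-e,axis=1))/.4 for e in EE[i]]
    if usetop:
        D=dens(proj("top",Dw(Rm,o+[p[11],p[12],0]))); r+=[np.min(np.linalg.norm(D-e,axis=1))/.7 for e in TE]
    r+=[p[11]/2,p[12]/2]
    return np.array(r)
def run(mode,**kw):
    x0=np.zeros(13); x0[:4]=[547,-138,-1.63,.28] if mode=="jack" else [551,-75,-1.63,.28]; x0[10]=222
    f=least_squares(res,x0,x_scale=np.r_[10,10,.1,.1,1,1,1,.01,.01,.01,10,1,1],kwargs=dict(mode=mode,**kw))
    Rm,o=unpack(f.x,mode); print(mode,kw,"o",o.round(1),"yaw,tilt",np.degrees(f.x[2:4]).round(2),"b",f.x[4:7].round(2),np.degrees(f.x[7:10]).round(2),"cost",f.cost.round(1),f.x[11:].round(1))
    J=np.linalg.pinv(f.jac.T@f.jac); print("   sd",np.sqrt(np.diag(J))[:4].round(4)); return f
if __name__=="__main__":
    for kw in(dict(),dict(usetop=False),dict(usetop=False,sb=.01,sr=1e-5),dict(views=(1,)),dict(views=(0,))):
        for m in("jack","free"): run(m,**kw)
E
python3 fit3.py
```

```text
jack {} o [552.2 -76.3 226.4] yaw,tilt [-94.21  13.31] b [ 0.52 -4.99  0.68] [-0.15 -0.12  0.09] cost 24.3 [-0.6 -1. ]
   sd [0.7981 1.8608 0.0066 0.0077]
free {} o [551.3 -76.  225.5] yaw,tilt [-94.25  13.05] b [ 0.56 -4.56 -0.11] [-0.06 -0.19  0.14] cost 23.6 [-0.  -1.2]
   sd [1.0223 1.456  0.0065 0.0092]
jack {'usetop': False} o [552.4 -74.8 226.4] yaw,tilt [-94.2  13.3] b [-0.08 -4.86  0.81] [ 0.03 -0.09  0.06] cost 22.3 [0. 0.]
   sd [0.8372 2.428  0.0065 0.0089]
free {'usetop': False} o [551.3 -74.8 225.4] yaw,tilt [-94.17  13.07] b [-0.12 -4.4  -0.21] [ 0.03 -0.17  0.09] cost 21.5 [0. 0.]
   sd [1.1655 1.918  0.0065 0.0097]
jack {'usetop': False, 'sb': 0.01, 'sr': 1e-05} o [550.8 -74.5 224.6] yaw,tilt [-95.16  15.14] b [-0. -0.  0.] [-0.  0.  0.] cost 45.5 [0. 0.]
   sd [0.2498 0.4418 0.004  0.0031]
free {'usetop': False, 'sb': 0.01, 'sr': 1e-05} o [551.  -74.5 224.3] yaw,tilt [-94.47  13.63] b [-0. -0. -0.] [0. 0. 0.] cost 38.7 [0. 0.]
   sd [0.1621 0.1006 0.0044 0.0072]
jack {'views': (1,)} o [552.  -76.4 227. ] yaw,tilt [-93.95  12.58] b [ 0.51 -3.92 -0.31] [-0.22  0.2   0
[... 884 characters left out ...]
opy(self.x))
             ~~~~~~~~~~~~~~~~^^^^^^^^^^^^^^^^^
    return np.atleast_1d(self.fun(x))
                         ~~~~~~~~^^^
    return self.f(x, *self.args, **self.kwargs)
           ~~~~~~^^^^^^^^^^^^^^^^^^^^^^^^^^^^^^
  File "fit3.py", line 32, in res
    D=dens(proj("top",Dw(Rm,o+[p[11],p[12],0]))); r+=[np.min(np.linalg.norm(D-e,axis=1))/.7 for e in TE]
           ~~~~^^^^^^^^^^^^^^^^^^^^^^^^^^^^^^^^
  File "h.py", line 10, in proj
    K,Rm,t=cal(c); p=(np.atleast_2d(X)@Rm.T+t)@K.T; return p[:,:2]/p[:,2:]
           ~~~^^^
  File "h.py", line 8, in cal
    k=vision.get_calibration(c); return k["camera_matrix"],k["R"],k["t"]
ValueError: time passes only in moves, steps and waits
```

```bash
cat > e.py <<'E'
s=open('h.py').read()
s=s.replace('def cal(c):\n    k=vision.get_calibration(c);','_c={}\ndef gc(c):\n    if c not in _c: _c[c]=vision.get_calibration(c)\n    return _c[c]\ndef cal(c):\n    k=gc(c);').replace('k=vision.get_calibration("wrist")','k=gc("wrist")')
open('h.py','w').write(s)
s=open('fit3.py').read()
s=s.replace("*K[0,0]+K[:2,2]","*K[0,0]*(1+b[6])+K[:2,2]").replace("b=p[4:10]; r+=list(b[:3]/sb)+list(b[3:]/sr)","b=np.r_[p[4:10],p[13]]; r+=list(b[:3]/sb)+list(b[3:6]/sr)+[b[6]/sf]").replace("sr=.005):","sr=.005,sf=.02):").replace("zeros(13)","zeros(14)").replace("10,1,1]","10,1,1,.01]").replace("f.x[11:].round(1)","f.x[11:].round(3)")
s=s[:s.index("    for kw")]+'''    for kw in(dict(),dict(sb=.7),dict(sb=.7,sf=1e-5),dict(sb=.01,sr=1e-5),dict(views=(1,),sb=.7)):
        for m in("jack","free"): run(m,**kw)
'''
open('fit3.py','w').write(s)
E
python3 e.py; python3 fit3.py
```

```text
jack {} o [552.4 -75.7 226.5] yaw,tilt [-94.07  13.18] b [ 0.88 -2.76  1.57] [-0.15 -0.31  0.04] cost 22.4 [-0.894 -1.569 -0.011]
   sd [0.777  1.8882 0.0065 0.0078]
free {} o [551.5 -75.7 225.8] yaw,tilt [-94.11  12.89] b [ 0.78 -2.62  0.74] [-0.15 -0.36  0.08] cost 21.8 [-0.184 -1.527 -0.011]
   sd [1.033  1.4686 0.0065 0.0087]
jack {'sb': 0.7} o [552.2 -75.2 226.3] yaw,tilt [-94.05  13.42] b [ 0.24 -0.85  0.82] [-0.32 -0.15  0.01] cost 25.4 [-0.65  -1.964 -0.016]
   sd [0.7535 1.6496 0.0068 0.0075]
free {'sb': 0.7} o [551.1 -74.9 225.2] yaw,tilt [-94.03  12.88] b [ 0.24 -0.64  0.22] [-0.2  -0.35  0.08] cost 23.5 [ 0.15  -2.15  -0.015]
   sd [0.8059 1.1941 0.0064 0.0086]
jack {'sb': 0.7, 'sf': 1e-05} o [552.3 -75.7 226. ] yaw,tilt [-94.49  13.74] b [ 0.16 -2.2  -0.06] [-0.17  0.22  0.15] cost 33.2 [-0.601 -1.544 -0.   ]
   sd [0.7028 1.5899 0.0062 0.0067]
free {'sb': 0.7, 'sf': 1e-05} o [551.3 -75.4 224.9] yaw,tilt [-94.59  13.24] b [ 0.17 -2.09 -0.58] [-0.04  0.01  0.24] cost 31.5 [ 0.181 -1.788 -0.   ]
   sd [0.7996 1.1837 0.006  0.0087]
jack {'sb': 0.01, 'sr': 1e-05} o [552.  -73.4 226.1] yaw,tilt [-94.19  13.64] b [ 0. -0.  0.] [-0.  0.  0.] cost 28.8 [-0.678 -3.393 -0.016]
   sd [0.3922 0.9103 0.0047 0.0054]
free {'sb': 0.01, 'sr': 1e-05} o [551.9 -73.5 225.7] yaw,tilt [-94.    12.88] b [ 0. -0. -0.] [-0. -0.  0.] cost 25.8 [-0.603 -3.266 -0.014]
   sd [0.25   0.221  0.0051 0.0075]
jack {'views': (1,), 'sb': 0.7} o [551.4 -74.4 228.4] yaw,tilt [-93.56  10.97] b [ 0.3  -0.35 -0.05] [-0.25 -0.11  0.05] cost 10.1 [-0.596 -2.397 -0.024]
   sd [1.2335 3.4684 0.0082 0.0196]
free {'views': (1,), 'sb': 0.7} o [552.3 -77.  216.1] yaw,tilt [-93.27  10.06] b [ 0.1  -0.04  0.09] [-0.06 -0.04  0.01] cost 5.8 [ 0.699 -0.88   0.015]
   sd [1.2711 1.6279 0.0084 0.0206]fit3.py:39: RuntimeWarning: invalid value encountered in sqrt
  J=np.linalg.pinv(f.jac.T@f.jac); print("   sd",np.sqrt(np.diag(J))[:4].round(4)); return f
```

```bash
cat >> h.py <<'E'
def place(yaw,tilt,o,so):
    Rm=R.from_euler('z',np.radians(yaw)).as_matrix()@R.from_euler('y',-np.radians(tilt)).as_matrix()
    hx,hy,hz=Rm.T; return np.c_[hx,-hz,hy], np.array(o)+8.8*hx+(so-3.8)*hz
E
python3 - <<'E'
from h import *
s=telemetry.state(); print(s["time_s"])
for so in (60,20):
    Rt,p=place(-94.1,13.3,[551.6,-75.5,226],so); print(so,p.round(1),rel(s,Rt,p))
E
```

```text
8.8167
60 [551.9 -71.1 282.7] (array([-0.002,  0.001, -0.231]), array([-75.9,  42.7, 107.3]))
20 [551.3 -80.3 243.8] (array([-0.002,  0.001, -0.231]), array([-66.7,  81.6, 107.2]))
```

Emit:
{"name": "carry_out", "arguments": {
  "moves": [
    [[0,0,-0.05,-20,0,30,0],[0,0,-0.12,-40,0,60,0],[-0.002,0.001,-0.2,-60,15,90,0],[-0.002,0.001,-0.231,-76,43,107,0],[-0.002,0.001,-0.231,-76,43,107,0],[-0.002,0.001,-0.231,-76,43,107,0],[-0.002,0.001,-0.231,-71,63,107,0],[-0.002,0.001,-0.231,-67,79,107,0],[-0.002,0.001,-0.231,-67,81,107,0],[-0.002,0.001,-0.231,-67,81,107,0],[-0.002,0.001,-0.231,-67,81,107,0],[-0.002,0.001,-0.231,-67,81,107,0]]
  ]
}}

```text
time_s: 9.82
eef_pos: [551.6, -80.6, 246.3]
tcp_rot: [-0.419, 0.538, -0.458, 0.571]
contact_force: [-0.2, -0.2, -1.3]
gripper_width: 58.9
```

Run:
```python
from h import *
s=telemetry.state(); print(s["eef_pos"],s["gripper_width"],s["time_s"],s["qpos"].round(2),s["contact_force"],s["torque"])
for so in(20,6): print(rel(s,*place(-94.1,13.3,[551.6,-75.5,226],so)))
im=save("wrist","w8.png")
im=save("scene","s8.png"); cv2.imwrite("pics/s8z.png",cv2.resize(im[60:210,230:390,::-1],None,fx=4,fy=4,interpolation=2))
im=save("top","t8.png"); cv2.imwrite("pics/t8z.png",cv2.resize(im[150:250,290:430,::-1],None,fx=5,fy=5,interpolation=2))
```

```text
[551.56191449 -80.59570622 246.34599758] 58.88123515403253 9.8167 [-0.15  0.33 -0.17  1.05 -0.23  1.49] [-0.23636972 -0.17288888 -1.27120226] [0.23182928 0.02401464 0.06228707]
(array([-0.002, -0.001, -0.   ]), array([-0.8,  2.4, -0.3]))
(array([-0.002, -0.001, -0.   ]), array([-0.8, 16.4, -0.4]))
```

View pics/w8.png

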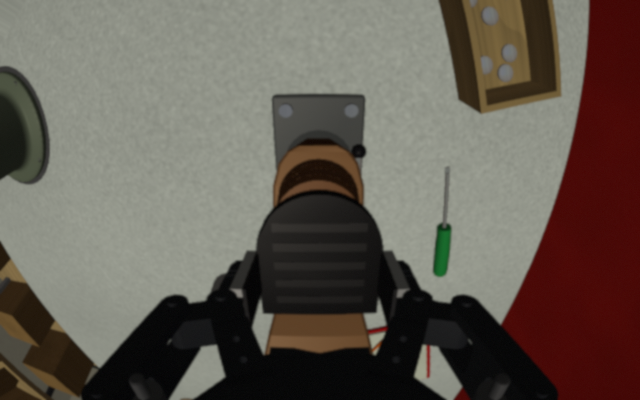

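View pics/s8z.png

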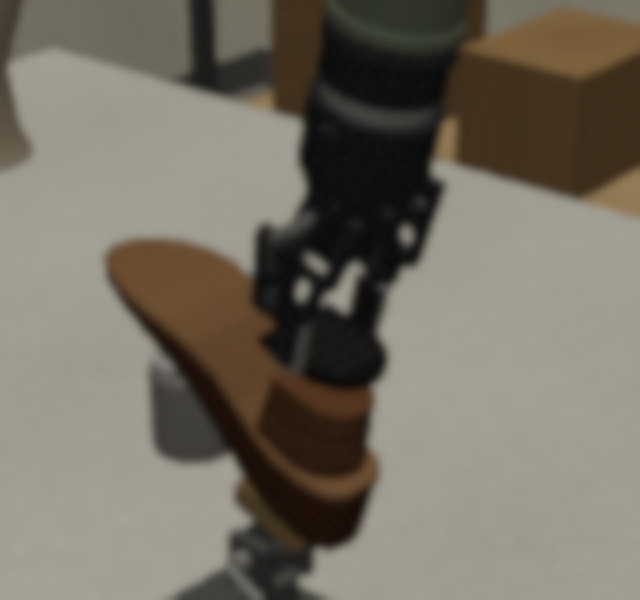

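The piece is centred over the heel: wrist columns 258–382 for the piece, 280–357 for the heel, both centred at about 319. Next I'll lower it to touch.

Emit:
{"name": "carry_out", "arguments": {
  "moves": [
    [[0,0,0,-0.8,6,-0.3,0],[0,0,0,-0.8,11,-0.3,0],[0,0,0,-0.8,15,-0.3,0],[0,0,0,-0.8,17,-0.3,0],[0,0,0,-0.8,18,-0.3,0],[0,0,0,-0.8,18,-0.3,0],[0,0,0,-0.8,18,-0.3,0]]
  ],
  "grip_force": 100
}}

```text
time_s: 10.55
eef_pos: [551.0, -83.5, 227.8]
tcp_rot: [-0.419, 0.538, -0.458, 0.57]
contact_force: [-0.0, -0.3, 0.2]
gripper_width: 58.4
```

Emit:
{"name": "carry_out", "arguments": {
  "moves": [
    [[0,0,0,0,1,0,0],[0,0,0,0,2,0,0],[0,0,0,0,3,0,0],[0,0,0,0,3,0,0],[0,0,0,0,3,0,0]]
  ]
}}

```text
time_s: 10.97
eef_pos: [551.1, -84.2, 225.0]
tcp_rot: [-0.419, 0.538, -0.458, 0.57]
contact_force: [-0.2, 0.8, -0.8]
gripper_width: 58.2
```

Run:
```python
from h import *
s=telemetry.state(); R0=Rq(s["tcp_rot"]).inv(); print(s["eef_pos"],R0.apply(s["contact_force"]),R0.apply(s["torque"]))
```

```text
[551.06299562 -84.18140567 224.98272976] [-0.91010262  0.58353595 -0.27623045] [0.09168184 0.00499375 0.27655773]
```

Emit:
{"name": "carry_out", "arguments": {
  "moves": [
    [[0,0,0,0,0.7,0,0],[0,0,0,0,1.4,0,0],[0,0,0,0,1.4,0,0],[0,0,0,0,1.4,0,0]]
  ]
}}

```text
time_s: 11.3
eef_pos: [551.1, -84.2, 224.7]
tcp_rot: [-0.419, 0.538, -0.458, 0.57]
contact_force: [-2.3, 2.7, 6.8]
gripper_width: 58.0
```

Run:
```python
from h import *
s=telemetry.state(); R0=Rq(s["tcp_rot"]).inv(); print(s["eef_pos"],R0.apply(s["contact_force"]),R0.apply(s["torque"]))
```

```text
[551.12894671 -84.2167745  224.69339823] [-0.89888262 -7.21519911 -2.4357794 ] [-0.5463361  -0.00682042  0.26743389]
```

Emit:
{"name": "carry_out", "arguments": {
  "moves": [
    [[0,0,0,0,1,0,0],[0,0,0,0,2,0,0],[0,0,0,0,3,0,0],[0,0,0,0,3,0,0],[0,0,0,0,3,0,0]]
  ],
  "grip_force": 110
}}

```text
time_s: 11.72
eef_pos: [551.1, -84.2, 224.7]
tcp_rot: [-0.42, 0.537, -0.457, 0.571]
contact_force: [-7.0, 6.5, 17.9]
gripper_width: 58.3
```

Run:
```python
from h import *
s=telemetry.state(); R0=Rq(s["tcp_rot"]).inv(); print(s["eef_pos"],R0.apply(s["contact_force"]),R0.apply(s["torque"]), Rq(s["tcp_rot"]).as_matrix().round(3).tolist())
print([v.tolist() for v in rel(s,*place(-94.1,13.3,[551.6,-75.5,226],0))],s["gripper_width"],s["time_s"])
im=save("wrist","w9.png")
cv2.imwrite("pics/w9z.png",cv2.resize(im[110:350,180:460,::-1],None,fx=2.5,fy=2.5,interpolation=2))
im=save("scene","s9.png"); cv2.imwrite("pics/s9z.png",cv2.resize(im[120:200,270:350,::-1],None,fx=7,fy=7,interpolation=2))
im=save("top","t9.png"); cv2.imwrite("pics/t9z.png",cv2.resize(im[150:250,290:430,::-1],None,fx=5,fy=5,interpolation=2))
```

```text
[551.13003218 -84.23832014 224.65884203] [ -1.75534054 -18.84221798  -7.30698688] [-1.57489696  0.04224014  0.4032981 ] [[-0.069, -0.011, 0.998], [-0.971, -0.229, -0.07], [0.23, -0.973, 0.005]]
[[-0.005, 0.0, -0.0], [0.6, 0.5, -0.2]] 58.26630332127289 11.7167
```

View pics/w9z.png

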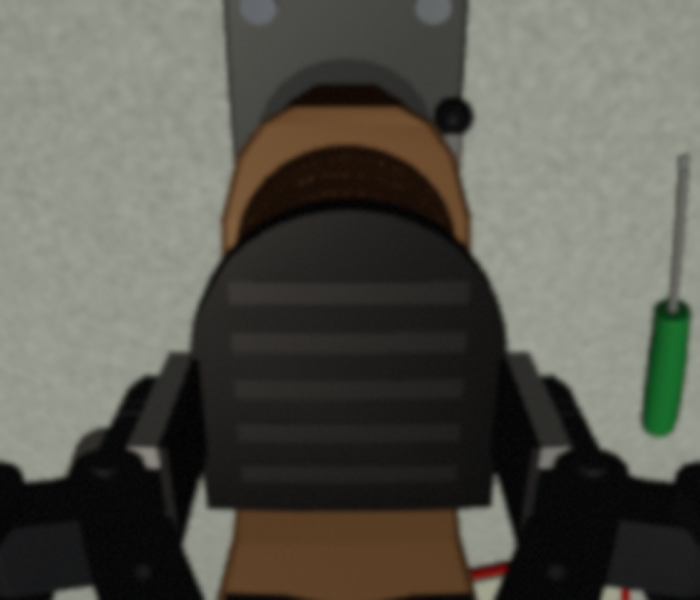

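View pics/s9z.png

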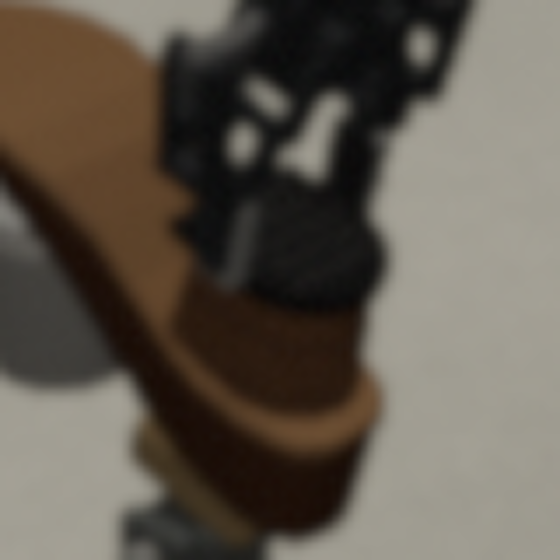

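View pics/t9z.png

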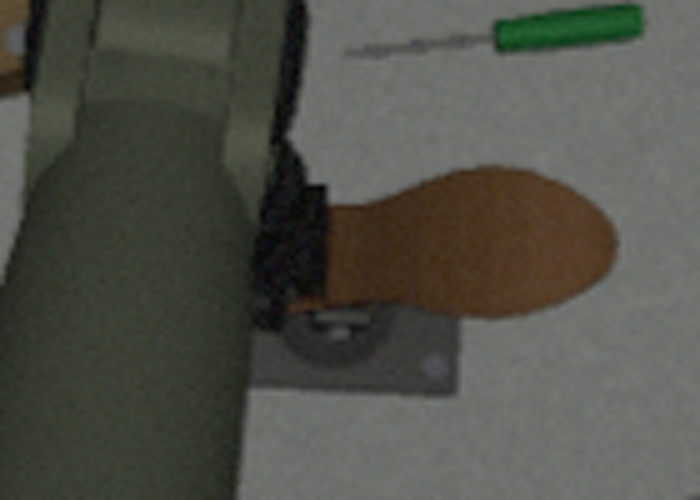

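Run:
```python
from h import *
s=telemetry.state(); R0=Rq(s["tcp_rot"])
for nm,y in(("top",-11.8),("bot",-3.8)):
    X=R0.apply(np.array([[25.2,y,-31],[25.2,y,31]]))+s["eef_pos"]; print(nm,proj("top",X).round(1).tolist())
Rt,p=place(-94.1,13.3,[551.6,-75.5,226],0); o=np.array([551.6,-75.5,226])
X=o+np.array([[28,0,25],[28,0,-25],[34,-8,31],[34,-8,-31]])@Rt.T; print(proj("top",X).round(1).tolist())
im=cv2.imread("pics/t9.png"); g=im[185:212,345:365].max(2); print(g[4:24:3])
im=cv2.imread("pics/top0.png"); g=im[185:212,345:365].max(2); print(g[4:24:3])
```

```text
top [[353.2, 207.9], [353.9, 186.4]]
bot [[353.6, 208.4], [354.4, 187.0]]
[[352.5, 189.2], [351.8, 206.4], [354.2, 186.5], [353.4, 208.0]]
[[ 25  25  23  31  16  12  20  16  24  20  72 115 116 110 111 114 115 112
  107 105]
 [ 24  24  24  15  18  10  22  25  10  17  29  55  67  68  63  66  67  61
   57  60]
 [ 25  20  28  21  18  26  17  11  18  14  28  56  66  68  63  65  61  58
   62  64]
 [ 10  19  21  21  22  25  23  22  16  24  37  57  65  64  65  69  67  61
   59  63]
 [ 26  21  20  10  28  27  29  15  13  15  37  58  63  65  65  66  62  63
   57  59]
 [ 14  23  20  30  28  24  23  17  20  14  45  65  66  62  63  63  64  59
   57  59]
 [ 20  16  29  31  17  18  16  25  25  25  50  63  66  70  64  63  64  62
   60  61]]
[[ 85  83  85  84  83  84  86  88  94 103 107 108 110 107 109 109 108 104
  103  97]
 [ 58  50  56  55  55  55  54  47  35  30  36  54  58  63  60  60  63  57
   56  57]
 [ 57  53  55  56  56  57  54  45  36  35  40  54  61  61  62  63  55  58
   54  55]
 [ 56  54  58  58  54  54  56  42  32  26  40  55  64  61  62  64  64  55
   56  60]
 [ 58  54  60  56  58  56  52  45  35  32  42  57  68  61  62  61  63  57
   59  56]
 [ 59  59  53  55  57  57  55  40  33  29  46  59  59  61  59  63  62  56
   54  52]
 [ 26  37  30  31  31  28  27  35  34  29  48  62  59  62  61  61  59  57
   57  56]]
```

Centring across the shoe looks right. Along the shoe the top view puts the piece about 1–2 mm too far toward the toe: its edge is at column 355.1 and the heel edge at 352.3. I'll lift slightly, shift back 1.5 mm and press again.

Emit:
{"name": "carry_out", "arguments": {
  "moves": [
    [[0.005,0,0,0,-3,0,0],[0.005,0,0,-1.5,-4,0,0],[0.005,0,0,-1.5,-4,0,0],[0.005,0,0,-1.5,-3,0,0],[0.005,0,0,-1.5,-2,0,0],[0.005,0,0,-1.5,-1,0,0],[0.005,0,0,-1.5,0,0,0],[0.005,0,0,-1.5,1.5,-0.4,0],[0.005,0,0,-1.5,3,-0.8,0],[0.005,0,0,-1.5,3,-0.8,0],[0.005,0,0,-1.5,3,-0.8,0],[0.005,0,0,-1.5,3,-0.8,0]]
  ]
}}

```text
time_s: 12.87
eef_pos: [551.1, -82.6, 224.4]
tcp_rot: [-0.423, 0.536, -0.455, 0.573]
contact_force: [-5.7, 7.1, 19.1]
gripper_width: 58.4
```

```bash
cat > st.py <<'E'
from h import *
s=telemetry.state(); R0=Rq(s["tcp_rot"]).inv(); print(s["eef_pos"].round(2),"F",R0.apply(s["contact_force"]).round(2),"M",R0.apply(s["torque"]).round(3), [v.tolist() for v in rel(s,*place(-94.1,13.3,[551.6,-75.5,226],0))],s["gripper_width"],s["time_s"])
E
python3 st.py
```

```text
[551.1  -82.62 224.38] F [ -2.17 -20.17  -5.94] M [-1.657  0.066  0.562] [[-0.013, 0.001, -0.001], [2.2, 0.6, -0.0]] 58.37816923218065 12.8667
```

Emit:
{"name": "carry_out", "arguments": {
  "moves": [
    [[-0.013,0,0,0,3,-1.5,0],[-0.013,0,0,0,3,-1.5,0],[-0.013,0,0,0,3,-1.5,0],[-0.013,0,0,0,3,-1.5,0]]
  ]
}}

```text
time_s: 13.2
eef_pos: [551.0, -82.6, 224.3]
tcp_rot: [-0.421, 0.537, -0.457, 0.571]
contact_force: [-2.8, 5.8, 16.5]
gripper_width: 57.7
```

```bash
python3 st.py
```

```text
[551.05 -82.63 224.29] F [ -1.61 -17.38  -3.08] M [-0.812  0.033  0.418] [[-0.005, 0.001, -0.001], [2.2, 0.5, 0.0]] 57.72290429424662 13.2
```

Emit:
{"name": "carry_out", "arguments": {
  "moves": [
    [[-0.008,0,0.025,0,3.5,-1,0],[-0.008,0,0.025,0,3.5,-1,0],[-0.008,0,0.025,0,3.5,-1,0],[-0.008,0,0.025,0,3.5,-1,0]]
  ]
}}

```text
time_s: 13.53
eef_pos: [551.1, -82.4, 224.3]
tcp_rot: [-0.427, 0.532, -0.465, 0.564]
contact_force: [-6.1, 8.7, 20.6]
gripper_width: 58.3
```

```bash
python3 st.py
```

```text
[551.1  -82.44 224.27] F [ -3.89 -21.83  -6.65] M [-1.198  0.079  0.591] [[-0.002, 0.001, -0.027], [2.4, 0.5, -0.0]] 58.26561240375571 13.5333
```

Emit:
{"name": "carry_out", "arguments": {
  "moves": [
    [[0,0,-0.05,0,3.5,-1,0],[0,0,-0.05,0,3.5,-1,0],[0,0,-0.05,0,3.5,-1,0],[0,0,-0.05,0,3.5,-1,0]]
  ]
}}

```text
time_s: 13.87
eef_pos: [551.3, -82.8, 224.3]
tcp_rot: [-0.414, 0.543, -0.45, 0.576]
contact_force: [-4.5, 5.2, 20.9]
gripper_width: 58.2
```

```bash
python3 st.py
```

```text
[551.28 -82.8  224.29] F [  0.55 -21.44  -4.68] M [-1.366  0.032  0.295] [[-0.006, 0.001, 0.024], [2.1, 0.5, -0.2]] 58.22671990115177 13.8667
```

Emit:
{"name": "carry_out", "arguments": {
  "moves": [
    [[-0.008,0,0.022,0,3,-1.5,0],[-0.008,0,0.022,0,3,-1.5,0],[-0.008,0,0.022,0,3,-1.5,0],[-0.008,0,0.022,0,3,-1.5,0],[-0.008,0,0.022,0,3,-1.5,0]]
  ]
}}

```text
time_s: 14.28
eef_pos: [551.3, -82.7, 224.3]
tcp_rot: [-0.419, 0.538, -0.457, 0.571]
contact_force: [-2.8, 6.3, 16.3]
gripper_width: 58.0
```

```bash
python3 st.py
python3 - <<'E'
from h import *
im=save("wrist","w10.png")
cv2.imwrite("pics/w10z.png",cv2.resize(im[110:350,180:460,::-1],None,fx=2.5,fy=2.5,interpolation=2))
im=save("top","t10.png"); print(im[185:212,345:365].max(2)[4:24:3])
im=save("scene","s10.png"); cv2.imwrite("pics/s10z.png",cv2.resize(im[120:200,270:350,::-1],None,fx=7,fy=7,interpolation=2))
for l in("lift_center","lift_straight"): print(l,[(d["centre"],d["p"]) for d in landmark_of("top",l)[:5]])
E
```

```text
[551.31 -82.72 224.3 ] F [ -2.14 -17.26  -3.2 ] M [-0.683 -0.003  0.625] [[-0.003, 0.001, 0.001], [2.2, 0.5, -0.2]] 58.03375803323867 14.2833
[[ 24  25  24  23  14  23  14  20  24  54  98 112 114 114 113 112 117 110
  108 106]
 [ 20  16  23  22  23  19  22  14  18  25  38  56  63  66  66  62  66  65
   60  58]
 [ 17  23  16  12  26  22  12  18  26  21  40  54  64  66  64  63  63  57
   60  60]
 [ 32  14  25  21  23  30  27  15  30  23  45  60  64  63  64  64  68  61
   61  61]
 [ 21  25  22  17  23  25  23  19  24  15  42  62  64  64  68  64  65  58
   57  61]
 [ 26  29  23  10  25  20  14  21  10  23  48  67  68  62  65  65  64  57
   56  62]
 [ 27  28  33  30  22  23  18  23  12  21  50  66  62  61  63  67  60  57
   62  62]]
lift_center [([202.0, 236.0], 0.93), ([238.8, 267.2], 0.72), ([233.1, 192.1], 0.68), ([341.9, 198.4], 0.44)]
lift_straight [([199.5, 243.9], 0.93), ([243.5, 273.0], 0.84), ([224.8, 197.0], 0.55), ([356.0, 194.2], 0.45)]
```

View pics/w10z.png

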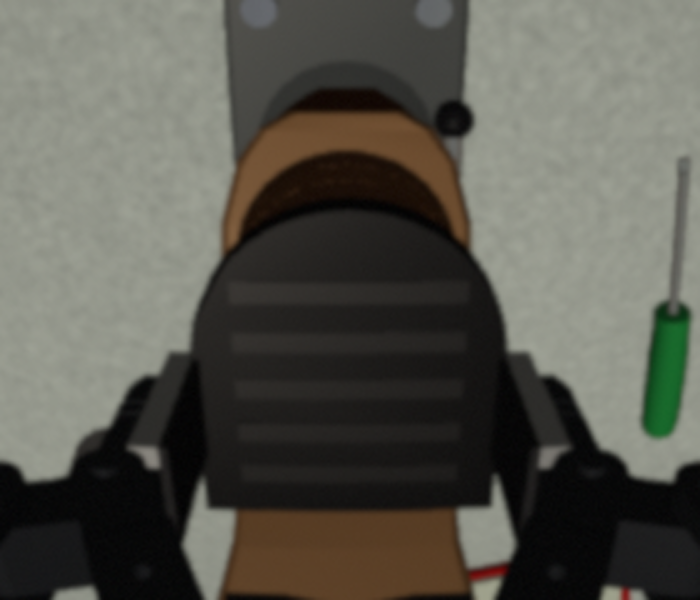

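View pics/s10z.png

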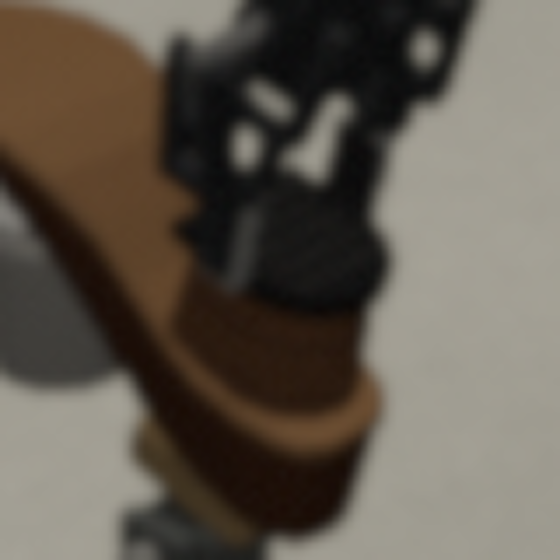

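Flush on the heel at about 17 N, with lateral fit symmetric and the piece edge at top column 354.6 against 352.3 for the heel edge. Next I'll hold.

Emit:
{"name": "carry_out", "arguments": {
  "moves": [
    [[-0.003,0,0,0,3.2,-1.8,0],[-0.003,0,0,0,3.2,-1.8,0],[-0.003,0,0,0,3.2,-1.8,0],[-0.003,0,0,0,3.2,-1.8,0],[-0.003,0,0,0,3.2,-1.8,0],[-0.003,0,0,0,3.2,-1.8,0],[-0.003,0,0,0,3.2,-1.8,0],[-0.003,0,0,0,3.2,-1.8,0],[-0.003,0,0,0,3.2,-1.8,0],[-0.003,0,0,0,3.2,-1.8,0],[-0.003,0,0,0,3.2,-1.8,0],[-0.003,0,0,0,3.2,-1.8,0],[-0.003,0,0,0,3.2,-1.8,0],[-0.003,0,0,0,3.2,-1.8,0],[-0.003,0,0,0,3.2,-1.8,0],[-0.003,0,0,0,3.2,-1.8,0],[-0.003,0,0,0,3.2,-1.8,0],[-0.003,0,0,0,3.2,-1.8,0],[-0.003,0,0,0,3.2,-1.8,0],[-0.003,0,0,0,3.2,-1.8,0]]
  ]
}}

```text
time_s: 16.2
eef_pos: [551.3, -82.7, 224.3]
tcp_rot: [-0.42, 0.538, -0.456, 0.571]
contact_force: [-2.1, 6.4, 17.2]
gripper_width: 58.2
```

```bash
python3 st.py
```

```text
[551.31 -82.72 224.3 ] F [ -2.12 -18.2   -2.45] M [-0.79   0.016  0.525] [[-0.006, 0.001, 0.001], [2.2, 0.5, -0.2]] 58.164225876741106 16.2
```

Emit:
{"name": "carry_out", "arguments": {
  "moves": [
    [[-0.005,0,0,0,3.2,-1.8,0],[-0.005,0,0,0,3.2,-1.8,0],[-0.005,0,0,0,3.2,-1.8,0],[-0.005,0,0,0,3.2,-1.8,0],[-0.005,0,0,0,3.2,-1.8,0],[-0.005,0,0,0,3.2,-1.8,0],[-0.005,0,0,0,3.2,-1.8,0],[-0.005,0,0,0,3.2,-1.8,0],[-0.005,0,0,0,3.2,-1.8,0],[-0.005,0,0,0,3.2,-1.8,0],[-0.005,0,0,0,3.2,-1.8,0],[-0.005,0,0,0,3.2,-1.8,0],[-0.005,0,0,0,3.2,-1.8,0],[-0.005,0,0,0,3.2,-1.8,0],[-0.005,0,0,0,3.2,-1.8,0],[-0.005,0,0,0,3.2,-1.8,0],[-0.005,0,0,0,3.2,-1.8,0],[-0.005,0,0,0,3.2,-1.8,0],[-0.005,0,0,0,3.2,-1.8,0],[-0.005,0,0,0,3.2,-1.8,0]]
  ]
}}

```text
time_s: 17.87
eef_pos: [551.3, -82.7, 224.3]
tcp_rot: [-0.421, 0.537, -0.456, 0.571]
contact_force: [-2.0, 6.6, 17.5]
gripper_width: 58.2
```

```bash
python3 st.py;  python3 - <<'E'
from h import *
im=save("wrist","w11.png"); a=im.astype(int); b=cv2.imread("pics/w10.png")[:,:,::-1].astype(int); print("diff w10",np.abs(a-b)[150:320,230:410].mean())
im=save("scene","s11.png")
E
```

```text
[551.29 -82.72 224.28] F [ -2.26 -18.57  -2.31] M [-0.825 -0.06   0.504] [[-0.006, 0.001, 0.0], [2.2, 0.5, -0.2]] 58.191600614583336 17.8667
diff w10 0.940958605664488
```

View pics/s11.png

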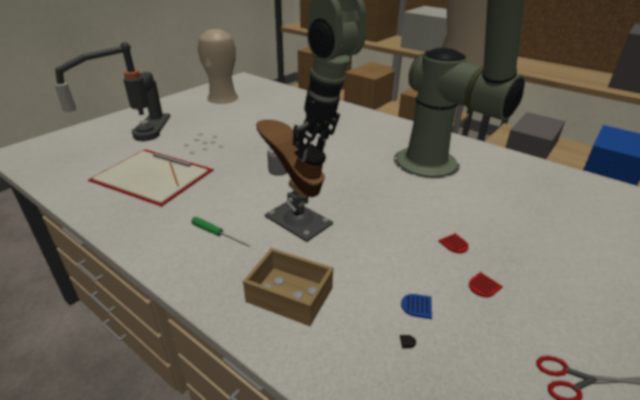

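```bash
python3 -c "
from bench import sign_off
print(sign_off())"; python3 st.py
```

```text
the job is handed in; nothing more can be done
None
the job is handed in; nothing more can be done
```

I gripped the black heel piece by its straight sides, lifted it and tilted it to the heel slope. I measured that slope at about 13.3°, with the heel face about 226 mm up. I pressed the piece down with the straight edge towards the toe. It was held still for about 3.6 s at 17–19 N with a 110 N grip set, and I handed the job in at about 18 s, still gripping and pressing. No verdict is reported.

**Last checks that agreed:**
- Contact came within about 0.5 mm of the predicted height.
- The wrist picture showed the piece centred across the heel.
- Rocking the tool ±1.4° gave moments balancing within about 0.3° of the tilt I used.
- The last scene picture showed the shoe, box, screwdriver, tin and small heel piece where they were.

**Points that disagreed or stayed uncertain:**
- **Position along the shoe:** the wrist camera put the piece about 2 mm towards the rear, and the top camera 0.5–1.7 mm towards the toe. I left it in between, inside the 6 mm limit.
- **First slope estimate:** the first two pictures alone gave about 17°. I used the closer wrist views, which gave 13–15°.
- **Side force:** pressing left a small sideways force of about 2–3 N.
- **Finger opening:** it read about 58 mm on the 62 mm piece. I took this as the rubber giving under the grip.

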